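Scoop a sample ball out of the mill jar

ROBOT

A 7-joint arm with a two-finger parallel gripper is mounted at the origin on a cart in front of the work surface, level with it; the furniture and walls round the work are solid. World frame = base frame: x ahead of the robot, y to its left, z up, the work surface at z = 0. Lengths are in m, angles in rad, forces in N, time in s.
With the tool pointing down it reaches from about 0.4 to 0.85 m from the base axis. Payload 10.4 kg.
Tool frame: the origin (TCP) lies at the very end of the fingers, on their centre line; the grasp point (between the pads) lies 19 mm behind it; z points along the fingers, y is the line along which they close (so a half turn about z gives the same grasp; the last joint's range is limited). The gripper opens to 87 mm and grips with 3 to 60 N. Pads are 19 mm wide; open, the fingers measure 117 mm over their backs; the gripper's body (75 mm by 190 mm) begins 51 mm behind the grasp point.
Start: joints at [-1.136, 0.332, -0.065, 1.46, 0.022, 1.35, -0.088], TCP at [0.276, 0.561, 0.223] pointing down, gripper open.
Joint ranges: [-2.6, 2.6], [-0.5, 2.12], [-1.47, 1.34], [0.16, 2.42], [-1.27, 4.41], [0.06, 2.06], [-2.6, 2.6]. Speed limits (rad/s): [2.22, 2.22, 2.79, 2.79, 3.14, 3.14, 3.14].

INTERFACE

Orientations are given as a unit quaternion [x, y, z, w].
In Python, from bench import * gives the robot as it stands.
- The arm moves only by the tool step_arm, never from a script. Its arguments are lists of equal length, an entry for each row: "delta_pos": the shift along the world's x, y, z in units of 25 mm (1.0 is 25 mm), a list of three; "turn": the turn about the world's z in units of 0.12 rad (1.0 is 0.12 rad). In form: {"delta_pos": [[tx, ty, tz], ...], "turn": [turn, ...]}. A call has 1 to 12 rows; each row shifts and turns the commanded pose from where the row before left it; what a row does not reach is not made up. A row lasts 1/10 s, in which the tool goes at most 50 mm and 8.59 degrees, less where a joint would pass 70% of its speed; a pose out of reach is approached as far as the arm can. A call with a number of a shift or a turn outside -1 to 1 is refused whole. A call with a gripper value outside its range is refused whole. "grip" is the closure, from 0 (fully open) to 1 (shut), set as the call begins (left out, the last holds). The fingers move at their own pace and stop on an object; "newtons" is the grip in N (left out, the last holds). Time passes only in rows, so rows that do not move let the fingers close. It gives the time, the measured TCP pose, the force, the opening and the grip force at its end, in the units of the state.
- read_state(): the state, without advancing time (a new reading comes with each control period).
- camera(name): name is "scene" or "top"; returns a dict with "image" (400x640x3 uint8, red, green, blue), "z_map" (400x640 float32, m along the optical axis (not along the pixel's ray), 0 where there is no reading), "mtx" (3x3 intrinsics, pixels), "dist" ([k1, k2, p1, p2, k3] as OpenCV has them; the pictures are not rectified), "view" (4x4, takes a point from world to camera coordinates). Camera axes: x right, y up, looking along -z (the intrinsics and any distortion apply to the point x, -y, -z); pixel columns grow to the right and rows downward; lengths in m; the calibration is good to about 2 mm. A picture is of the moment at which its call begins.
- close_job(): hands the job in; it is judged then, once.
The state is a dict: "time": time; "joint_positions": joint angles; "joint_vel": joint speeds; "joint_torque": joint torques, N m; "ee_pos": TCP position; "eef_rot": TCP orientation; "ft_force": force on the tool from outside, world axes, zero at the start; "torque": the same for the moment, N m; "width": finger opening in m; "grip_force": force on a finger pad.
Only numpy, scipy, OpenCV 4.12 (cv2) and the standard library are available. Lean on these libraries where they do the work, as an engineer would, in place of code of your own. Each camera call takes 0.05 s, during which the arm holds its last target. There are 200 camera calls.

TASK

A grinding ball is wanted for a hardness check: take the steel scoop, reach with it into the narrow-mouthed mill jar, scoop up a ball and tip it gently into the steel sample dish (more than one will do no harm). Only the scoop may touch the balls, never the gripper, and each ball must finish either in the dish or still in the jar. Then stand the scoop upright in its tray and let go, leaving the dish and the other things on the bench where they are.

Things in the scene. Friction and masses are not known exactly. Their poses are not given: they have to be found in the camera images.
- mill_jar: round stainless mill jar, open at the top, fixed to the bench, upright: body 160 mm across outside (inside radius 75 mm), sloping in above 74 mm to a narrow mouth of 56 mm inside radius (rolled rim 129 mm across outside); rim top 105 mm above the bench. Inner floor flat, 8 mm above the bench. Origin: centre of its underside on the bench, z up. It is the only deep jar. Three balls lie inside.
- ball_0: white ceramic grinding ball, 32 mm across, about 67 g; origin at its centre. Starts in the jar. Polished: friction about 0.2; rolls down slopes steeper than about 4 degrees.
- ball_1: white ceramic grinding ball, 32 mm across, about 67 g; origin at its centre. Starts in the jar. Polished: friction about 0.2; rolls down slopes steeper than about 4 degrees.
- ball_2: white ceramic grinding ball, 32 mm across, about 67 g; origin at its centre. Starts in the jar. Polished: friction about 0.2; rolls down slopes steeper than about 4 degrees.
- scoop: steel scoop, 180 g. Flat D-shaped floor 2 mm thick: half-round nose without a wall, radius 26 mm, lip at x = +33; back wall 30 mm tall; side walls slope from 30 down to 10 mm and end at x = +16 mm. Holds one ball, at most two. Origin: on the floor's underside; x to the nose, back wall at x = -29, sides at y = +-26 mm, z up. Starts standing upright on its floor in the tray.
- scoop_grip (a point): point on the axis of the scoop's flat black grip, at x = -60, y = 0, z = 152 mm of the scoop's frame and with its axes. The handle rises from the back wall, leaning back 12 degrees from z; grip 14 mm thick front to back, 26 mm wide (y), from 95 to 180 mm along the handle. Pinch it from above, front to back and along its lean: held across y it swivels in the fingers
- scoop_lip (a point): foremost point of the scoop's nose, underside, at x = +33, y = 0, z = 0 mm of the scoop's frame and with its axes
- scoop_tray: low grey rectangular tray, fixed to the bench, 150 mm (its x) by 110 mm (its y), rim 14 mm tall, walls and floor 3 mm thick. Origin: centre of its underside, z up.
- sample_dish: loose round shallow steel bowl, 350 g, 136 mm across the rim, 36 mm tall, wall 4 mm, inside floor 5 mm above its underside and about 60 mm across, sides curving up. Origin: centre of its underside, z up.
- loupe: black waisted stand loupe, 36 mm across, 36 mm tall; bystander, loose; origin at the centre of its underside
- ref_block: round steel hardness reference block, 52 mm across, 12 mm thick; bystander, loose; origin at the centre of its underside
- specimen: black mounted specimen, a puck 30 mm across, 18 mm tall; bystander, loose; origin at the centre of its underside
- bottle: small brown dropper bottle, 33 mm across, 102 mm tall; bystander, loose; origin at the centre of its underside
- jar_lid: the jar's round steel lid lying on the bench, 132 mm across, 41 mm tall with its knob; bystander, loose; origin at the centre of its underside

How it is judged:
By the outcome, as a careful person would: the job done as asked, in the order asked, and still so for the second after the job is handed in, with the robot touching nothing.
It also fails if it takes over 72 s, if anything falls off the work surface, if the arm or the gripper's body presses on something with over 40 N, if the wrist force passes 120 N, or if a joint passes its speed limit or range.

## Working session

There is one attempt and no reset: what is moved stays moved. The work goes in short steps, Python scripts to look and compute and a tool call to move; the robot and the scene stay as the last step left them, time stands still between calls to the robot, and variables do not carry over. Pictures are saved under pics/ and viewed, at most 10 in all, crops included, and the job is handed in when it is done.

Besides the shell and the picture viewer there is one more tool, called after "Call:" by a JSON object that holds its "op" and its "data". step_arm: Moves the arm, as the interface text tells. Shifts and turns lie within -1 to 1; 1 stands for 25 mm of shift or 0.12 rad of turn. Its arguments: {"type":"object","properties":{"delta_pos":{"type":"array"},"turn":{"type":"array"},"grip":{"type":"number"},"newtons":{"type":"number"}},"required":["delta_pos","turn"]}

```bash
ls; mkdir -p pics; python3 - <<'E'
from bench import *
import cv2,numpy as np
for n in("scene","top"):
    c=camera(n); cv2.imwrite(f"pics/{n}0.png",c["image"][:,:,::-1]); np.savez(f"{n}0.npz",**c)
    V=np.array(c["view"]);print(n,np.round(c["mtx"],1).tolist(),c["dist"],np.round(-V[:3,:3].T@V[:3,3],3),np.round(V[:3,:3],2).tolist())
s=read_state();print(s)
E
```

```text
pics
scene [[413.4, 0.0, 324.8], [0.0, 413.4, 200.3], [0.0, 0.0, 1.0]] [-0.10661557  0.          0.          0.          0.        ] [-0.023 -0.555  0.796] [[0.66, -0.75, 0.02], [0.5, 0.47, 0.73], [-0.55, -0.47, 0.68]]
top [[379.9, 0.0, 325.1], [0.0, 379.9, 201.0], [0.0, 0.0, 1.0]] [-0.0765272  0.         0.         0.         0.       ] [ 0.378 -0.083  1.148] [[-0.03, -1.0, 0.02], [0.99, -0.03, 0.12], [-0.12, 0.03, 0.99]]
{'time': 0.1, 'joint_positions': array([-1.13560379,  0.33276822, -0.06475342,  1.46085365,  0.02159852,
        1.34989577, -0.08851783]), 'joint_vel': array([ 0.00114231, -0.00012326,  0.00021187, -0.00164782, -0.0004594 ,
        0.00028458, -0.00088278]), 'joint_torque': array([ 6.57351247e-04, -6.24544287e+01,  2.40966358e-02, -3.90713596e+01,
       -6.13763602e-02,  3.65608488e-02,  6.90481511e-05]), 'ee_pos': array([0.27605228, 0.5603482 , 0.22186065]), 'eef_rot': array([ 2.26877605e-01,  9.73923085e-01, -6.02633437e-04, -1.21196464e-04]), 'ft_force': array([-0.73206091, -0.3691517 , -0.63064553]), 'torque': array([0.02100867, 0.01019407, 0.00924219]), 'grip_force': 0.0, 'width': 0.0870494450201174}
```

View pics/scene0.png

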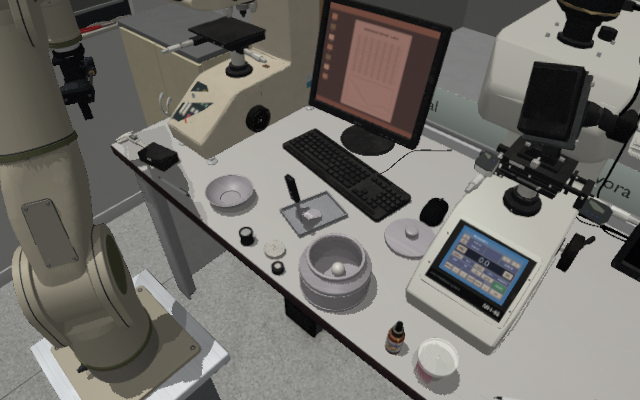

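View pics/top0.png

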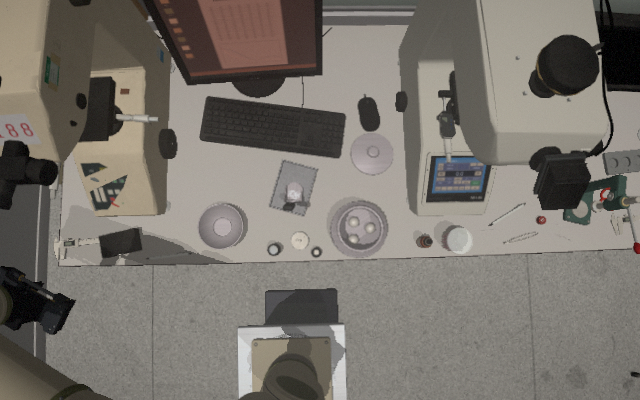

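The scene view shows the jar at about (335,270), dish (230,193), tray (313,213) with the scoop handle at (291,188), and the lid at (410,236). In the top view the dish is at (222,226), the tray at (294,188), the jar at (359,228) and the balls at about (354,222), (367,227) and (362,240).

```bash
cat > h.py <<'E'
import numpy as np,cv2
def cloud(c):
    "world xyz per pixel (h,w,3) from z_map; NaN where none"
    V=np.array(c["view"],float);h,w=c["z_map"].shape
    uv=np.stack(np.meshgrid(np.arange(w),np.arange(h)),-1).reshape(-1,1,2).astype(float)
    n=cv2.undistortPoints(uv,np.array(c["mtx"],float),np.array(c["dist"],float)).reshape(h,w,2)
    z=np.where(c["z_map"]>0,c["z_map"],np.nan)
    P=np.stack([n[...,0]*z,-n[...,1]*z,-z],-1)
    return (P-V[:3,3])@V[:3,:3]
def proj(c,X):
    V=np.array(c["view"],float);p=np.atleast_2d(X)@V[:3,:3].T+V[:3,3]
    p=p*[1,-1,-1]
    return cv2.projectPoints(p.astype(float),np.zeros(3),np.zeros(3),np.array(c["mtx"],float),np.array(c["dist"],float))[0].reshape(-1,2)
def circ(x,y):
    A=np.c_[2*x,2*y,np.ones(len(x))];s=np.linalg.lstsq(A,x*x+y*y,rcond=None)[0]
    return s[0],s[1],np.sqrt(s[2]+s[0]**2+s[1]**2)
E
python3 - <<'E'
from h import *
C={n:dict(np.load(f"{n}0.npz")) for n in("scene","top")}
W={n:cloud(C[n]) for n in C}
t=W["top"];s=W["scene"]
def reg(P,u0,u1,v0,v1,z0,z1):
    q=P[v0:v1,u0:u1].reshape(-1,3);return q[(q[:,2]>z0)&(q[:,2]<z1)]
for n,b1,b2,z0,z1 in(("jar",(325,395,195,262),(290,380,225,310),.098,.112),("dish",(195,250,198,255),(200,260,170,215),.031,.042)):
    for k,P,b in(("top",t,b1),("scene",s,b2)):
        q=reg(P,*b,z0,z1);x=q[:,0];y=q[:,1];print(n,k,len(q),np.round(circ(x,y),4),np.round(q[:,2].max(),4))
for k,P,b in(("top",t,(268,322,155,220)),("scene",s,(270,350,170,240))):
    print(k,"tray z median",np.nanmedian(P[b[2]:b[3],b[0]:b[1],2]))
    q=reg(P,*b,.009,.02);r=cv2.minAreaRect((q[:,:2]*1000).astype(np.float32));print(" tray",r)
    q=reg(P,*b,.06,.3);print(" handle n",len(q),"zmax",q[:,2].max())
    if len(q):
        for a in np.arange(.06,.2,.02):
            h=q[(q[:,2]>a)&(q[:,2]<a+.02)]
            if len(h):print("  ",round(a,2),len(h),np.round(h.mean(0),4))
    q=reg(P,*b,.02,.045);print(" walls",len(q),np.round(q.mean(0),4),cv2.minAreaRect((q[:,:2]*1000).astype(np.float32)))
q=reg(t,335,383,208,255,.03,.06)
b=t[208:250,338:382];m=(b[...,2]>.026)&(b[...,2]<.046)
n,l,st,ce=cv2.connectedComponentsWithStats(m.astype(np.uint8))
for i in range(1,n):
    if st[i,4]>8:print("ball",ce[i]+[338,208],st[i,4],np.round(b[l==i].mean(0),4),np.round(b[l==i].max(0),4))
for n,z in(("scene",1),("top",1)):
    im=C[n]["image"][:,:,::-1]
    cr=im[165:315,185:385] if n=="scene" else im[145:265,190:400]
    cv2.imwrite(f"pics/{n}_crop.png",cv2.resize(cr,None,fx=3.8,fy=3.8,interpolation=cv2.INTER_CUBIC))
E
```

```text
jar top 389 [ 0.4281 -0.2058  0.0596] 0.1106
jar scene 546 [ 0.4243 -0.2064  0.0603] 0.1072
dish top 296 [0.4481 0.1956 0.064 ] 0.0412
dish scene 251 [0.4455 0.1955 0.0653] 0.0387
top tray z median 0.002144895274941586
 tray ((581.9263916015625, -24.97699737548828), (110.45547485351562, 191.61441040039062), 72.93364715576172)
 handle n 85 zmax 0.18434488045629777
   0.08 1 [ 0.5048 -0.0257  0.0998]
   0.1 9 [ 0.5022 -0.0184  0.1105]
   0.12 8 [ 0.4952 -0.0242  0.1354]
   0.14 7 [ 0.4953 -0.0172  0.1462]
   0.16 49 [ 0.4838 -0.0139  0.1762]
   0.18 11 [ 0.4838 -0.0179  0.1815]
 walls 55 [ 0.5271 -0.0202  0.0296] ((571.1001586914062, -31.704349517822266), (56.65626907348633, 120.94007110595703), 71.69486236572266)
scene tray z median 0.0011746880432785905
 tray ((612.4440307617188, -4.322471618652344), (293.83001708984375, 166.8080291748047), 14.414073944091797)
 handle n 442 zmax 0.1804453932986308
   0.06 20 [ 0.501  -0.0158  0.0699]
   0.08 83 [ 0.4715 -0.1409  0.0943]
   0.1 152 [ 0.4718 -0.1185  0.1055]
   0.12 47 [ 0.4853 -0.0191  0.1299]
   0.14 51 [ 0.4816 -0.0196  0.1496]
   0.16 86 [ 0.4782 -0.0156  0.1722]
   0.18 3 [ 0.483  -0.0163  0.1802]
 walls 229 [0.6409 0.0012 0.0244] ((626.7470703125, -3.4195327758789062), (243.96185302734375, 89.53265380859375), 16.913511276245117)
ball [353.94318182 221.09090909] 88 [ 0.4516 -0.1969  0.0355] [ 0.4669 -0.1825  0.0434]
ball [370.06493506 227.27272727] 77 [ 0.4322 -0.2437  0.0355] [ 0.4451 -0.2317  0.0444]
ball [353.20879121 238.84615385] 91 [ 0.3998 -0.1929  0.0349] [ 0.4143 -0.1782  0.0418]
```

View pics/top_crop.png

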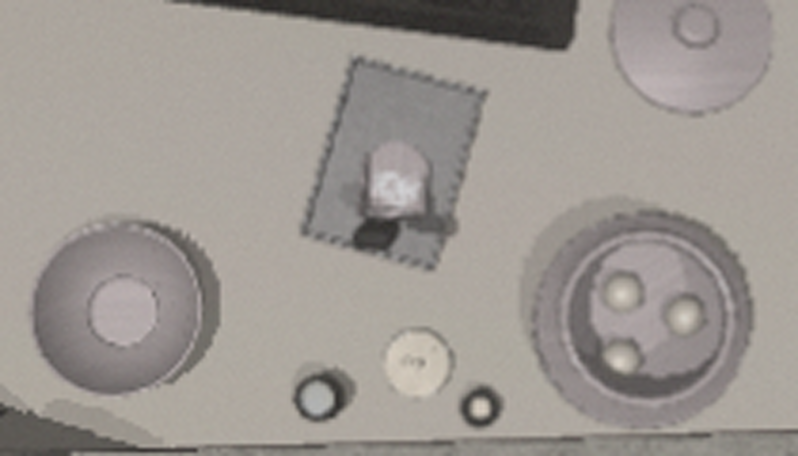

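View pics/scene_crop.png

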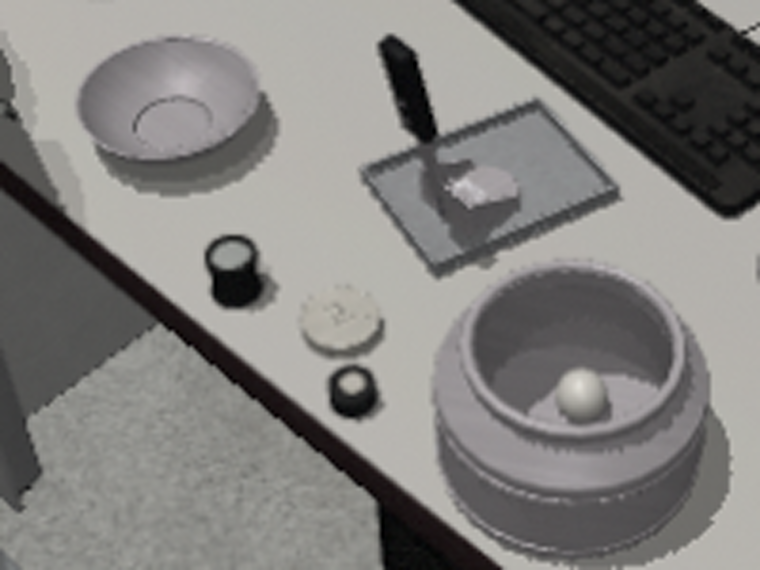

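The top crop shows the tray leaning about -16° with the scoop nose roughly toward +x and its black grip at crop (375,235). The three balls sit well apart at crop (622,293), (686,313) and (622,355). The scene crop confirms the scoop stands upright in the tray, with its handle top at (392,45).

```bash
python3 - <<'E'
from h import *
C={n:dict(np.load(f"{n}0.npz")) for n in("scene","top")}
W={n:cloud(C[n]) for n in C}
# scoop floor by colour (top view)
c=C["top"];im=c["image"].astype(int);P=W["top"]
sub=(slice(160,216),slice(270,320));d=im[sub][...,0]-im[sub][...,2];L=im[sub].sum(-1)
print("tray col",im[175,287],"scoop",im[185,294])
m=(d>4)&(L>300)&(P[sub][...,2]<.05)
n,l,st,ce=cv2.connectedComponentsWithStats(m.astype(np.uint8))
for i in range(1,n):
    if st[i,4]>20:
        q=P[sub][l==i];print(st[i],np.round(q.min(0),4),np.round(q.max(0),4))
        if abs(ce[i][0]-24)<8 and abs(ce[i][1]-28)<10:
            for x in np.arange(.50,.60,.006):
                r=q[abs(q[:,0]-x)<.003]
                if len(r):print("  x",round(x,3),np.round([r[:,1].min(),r[:,1].max(),r[:,1].mean(),r[:,2].mean()],4))
for n,b in(("top",(270,320,160,216)),("scene",(275,312,165,215))):
    s=(slice(b[2],b[3]),slice(b[0],b[1]));q=W[n][s].reshape(-1,3);k=C[n]["image"][s].reshape(-1,3).max(1)<60
    q=q[k&(q[:,2]>.08)&(q[:,2]<.2)]
    A=np.c_[np.ones(len(q)),q[:,2]-.155];f=np.linalg.lstsq(A,q[:,:2],rcond=None)[0]
    print(n,len(q),"grip xy at z=.155",f[0],"lean/z",f[1],"deg",np.degrees(np.arctan2(-f[1][1],-f[1][0])))
# descent search in jar
B=np.array([[.4516,-.1969],[.4322,-.2437],[.3998,-.1929]])-[.427,-.206]
B*=1000
a=np.linspace(-90,90,13)*np.pi/180
F=np.r_[[[x,s*26] for x in np.arange(-29,17,5) for s in(-1,1)],[[-29,y] for y in range(-26,27,6)],np.c_[7+26*np.cos(a),26*np.sin(a)]]
G=np.array([[-58,13],[-58,-13],[-42,13]])
best=[]
for yaw in range(-180,180,5):
  R=cv2.getRotationMatrix2D((0,0),-yaw,1)[:,:2]
  for x in range(-25,26,2):
    for y in range(-25,26,2):
      q=F@R.T+[x,y];g=G@R.T+[x,y]
      if np.hypot(*q.T).max()>51 or np.hypot(*g.T).max()>51:continue
      bl=(B-[x,y])@R
      ins=[(abs(b[1])<26)&(b[0]>-29)&(b[0]<33) for b in bl]
      cl=min((-1 if i else 1)*np.min(np.linalg.norm(F-b,axis=1)) for i,b in zip(ins,bl))
      best.append((round(cl,1),yaw,x,y,np.round(bl).astype(int).tolist()))
best.sort(key=lambda t:-t[0])
seen=set()
for b in best:
    if b[1] not in seen:seen.add(b[1]);print(b)
    if len(seen)>14:break
E
```

```text
tray col [137 136 134] scoop [169 161 161]
[  0   0  13  42 282] [ 0.52    0.0132 -0.0058] [0.6495 0.0527 0.0197]
[ 14   0  36  56 651] [ 0.4753 -0.0996 -0.0065] [0.6482 0.0071 0.02  ]
[ 11  16  22  26 250] [ 0.5148 -0.0461 -0.0025] [0.5965 0.0181 0.0397]
  x 0.512 [-0.0429 -0.0429 -0.0429  0.0376]
  x 0.518 [-0.0428  0.0004 -0.02    0.0301]
  x 0.524 [-0.0429  0.0005 -0.0227  0.0092]
  x 0.53 [-0.0428  0.0004 -0.02    0.0067]
  x 0.536 [-0.0391  0.0004 -0.0129  0.0062]
  x 0.542 [-0.0458  0.0095 -0.013   0.0092]
  x 0.548 [-0.046   0.0093 -0.0219  0.0078]
  x 0.554 [-0.0461  0.0049 -0.0223  0.0072]
  x 0.56 [-0.0459  0.009  -0.0189  0.0068]
  x 0.566 [-0.0426  0.0061 -0.0185  0.0061]
  x 0.572 [-0.0428  0.0061 -0.022   0.005 ]
  x 0.578 [-0.043   0.0151 -0.0145  0.004 ]
  x 0.584 [-0.022   0.0181 -0.0087  0.0033]
  x 0.59 [-0.0217 -0.0217 -0.0217  0.0022]
  x 0.596 [-0.0279 -0.0249 -0.0269  0.0026]
[  0  44  32  12 169] [ 0.4765 -0.0407 -0.0049] [0.5122 0.0532 0.0174]
top 23 grip xy at z=.155 [ 0.4934949  -0.01803294] lean/z [-0.25947811  0.12240606] deg -25.255100571093646
scene 20
[... 400 characters left out ...]
[-39, -4], [-2, 30], [6, -30]])
(np.float64(3.5), -135, -9, -11, [[-38, 10], [9, 29], [-4, -30]])
(np.float64(2.9), -165, -13, -13, [[-42, -12], [-11, 29], [7, -29]])
(np.float64(2.9), -130, -7, -7, [[-33, 14], [16, 29], [-2, -28]])
(np.float64(2.6), -170, -11, -13, [[-39, -16], [-12, 27], [11, -29]])
(np.float64(2.3), -125, -7, -7, [[-31, 17], [18, 28], [-5, -28]])
(np.float64(1.5), -175, -13, -13, [[-39, -19], [-16, 26], [12, -27]])
(np.float64(1.3), -120, -9, -9, [[-32, 20], [18, 27], [-10, -27]])
(np.float64(-0.2), 85, -1, 15, [[-4, -26], [-52, -11], [-4, 26]])
(np.float64(-0.4), 90, -1, 13, [[-4, -26], [-51, -6], [0, 26]])
(np.float64(-0.5), 80, -1, 13, [[1, -26], [-49, -15], [-4, 26]])
```

```bash
python3 - <<'E'
from h import *
a=dict(np.load("top0.npz"))["image"][150:220,270:320,::-1];b=dict(np.load("scene0.npz"))["image"][170:240,275:350,::-1]
f=lambda i:cv2.resize(i,None,fx=6.2,fy=8,interpolation=cv2.INTER_CUBIC)
cv2.imwrite("pics/z.png",np.hstack([f(a),f(b)]))
E
```

```text
(no output)
```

View pics/z.png

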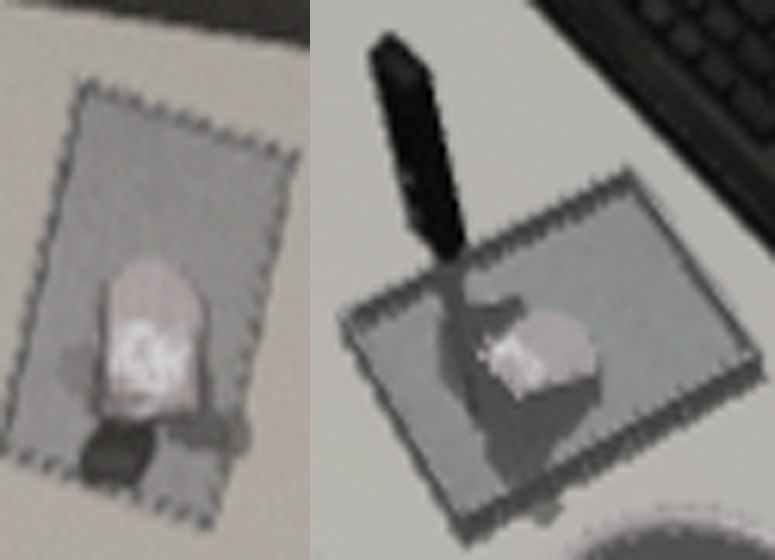

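```bash
cat >> h.py <<'E'
def ray(c,u,v):
    V=np.array(c["view"],float);n=cv2.undistortPoints(np.array([[[u,v]]],float),np.array(c["mtx"],float),np.array(c["dist"],float)).ravel()
    d=V[:3,:3].T@np.array([n[0],-n[1],-1]);return -V[:3,:3].T@V[:3,3],d/np.linalg.norm(d)
def onz(c,u,v,z):
    o,d=ray(c,u,v);return o+d*(z-o[2])/d[2]
def tri(*r):
    A=sum(np.eye(3)-np.outer(d,d) for o,d in r);b=sum((np.eye(3)-np.outer(d,d))@o for o,d in r)
    X=np.linalg.solve(A,b);return X,[np.linalg.norm(np.cross(X-o,d)) for o,d in r]
E
python3 - <<'E'
from h import *
T=dict(np.load("top0.npz"));S=dict(np.load("scene0.npz"))
p=lambda x,y:(270+x/6.2,150+y/8)
q=lambda x,y:(275+(x-310)/6.2,170+y/8)
print("nose",onz(T,*p(150,258),.005),"scene",onz(S,*q(590,325),.005))
for k in((95,413),(200,415)):print("back corner",onz(T,*p(*k),.033))
for k in((105,285),(203,310)):print("side front",onz(T,*p(*k),.013))
print("grip top",tri(ray(T,*p(115,462)),ray(S,*q(395,52))))
g=cv2.imread
for k in((83,83),(298,155),(208,525),(5,450)):print("tray corner",onz(T,*p(*k),.014))
for k in((630,170),(760,365),(465,540),(342,318)):print("tray corner S",onz(S,*q(*k),.014))
E
```

```text
nose [ 0.57680259 -0.0222031   0.005     ] scene [ 0.57889923 -0.02476895  0.005     ]
back corner [0.51465022 0.00351985 0.033     ]
back corner [ 0.51263881 -0.04639772  0.033     ]
side front [ 5.65627346e-01 -5.45137669e-04  1.30000000e-02]
side front [ 0.55489306 -0.04803842  0.013     ]
grip top (array([ 0.47964034, -0.01513539,  0.18126999]), [np.float64(0.0012322714913490416), np.float64(0.0012322714913491613)])
tray corner [0.6435686  0.00899928 0.014     ]
tray corner [ 0.61311839 -0.09579928  0.014     ]
tray corner [ 0.47343804 -0.04875034  0.014     ]
tray corner [0.50412101 0.04867491 0.014     ]
tray corner S [0.64241382 0.00812836 0.014     ]
tray corner S [ 0.6075814 -0.0971484  0.014    ]
tray corner S [ 0.46588826 -0.05816745  0.014     ]
tray corner S [0.50131046 0.05050796 0.014     ]
```

The zoom shows the nose apex at (150,258) and the grip top at (115,462) in the top half, and the grip from (395,52) to (452,250) in the scene half. This puts the scoop's yaw near -5° and its grip point near (0.484, -0.015). I'm setting out now.

Call:
{"op": "step_arm", "data": {"delta_pos": [[0.35,-0.96,0.1],[0.35,-0.96,0.1],[0.35,-0.96,0.1],[0.35,-0.96,0.1],[0.35,-0.96,0.1],[0.35,-0.96,0.1],[0.35,-0.96,0.1],[0.35,-0.96,0.1],[0.35,-0.96,0.1],[0.35,-0.96,0.1],[0.35,-0.96,0.1],[0.35,-0.96,0.1]], "turn": [0.25,0.25,0.25,0.25,0.25,0.25,0.25,0.25,0.25,0.25,0.25,0.25], "grip": 0, "newtons": 20}}

```text
time: 1.3
ee_pos: [0.3813, 0.2715, 0.2524]
eef_rot: [0.048, 0.999, -0.0, -0.0]
ft_force: [0.3, -0.1, -0.1]
width: 0.0867
grip_force: 0.0
```

Call:
{"op": "step_arm", "data": {"delta_pos": [[0.35,-0.96,0],[0.35,-0.96,0],[0.35,-0.96,0],[0.35,-0.96,0],[0.35,-0.96,0],[0.35,-0.96,0],[0.35,-0.96,0],[0.35,-0.96,0],[0.35,-0.96,0],[0.35,-0.96,0],[0.35,-0.96,0],[0.35,-0.96,0]], "turn": [0,0,0,0,0,0,0,0,0,0,0,0]}}

```text
time: 2.5
ee_pos: [0.4863, -0.0164, 0.2523]
eef_rot: [0.049, 0.999, 0.0, -0.0]
ft_force: [-0.3, 0.2, 0.4]
width: 0.0868
grip_force: 0.0
```

Call:
{"op": "step_arm", "data": {"delta_pos": [[0,0,0],[0,0,0]], "turn": [0,0]}}

```text
time: 2.7
ee_pos: [0.486, -0.0154, 0.2523]
eef_rot: [0.049, 0.999, 0.0, -0.0]
ft_force: [-0.2, -0.2, 0.2]
width: 0.0871
grip_force: 0.0
```

Call:
{"op": "step_arm", "data": {"delta_pos": [[0,0,-0.78],[-0.1,0,-0.78],[0,0,-0.78],[0,0,-0.78],[0,0,-0.78],[0,0,-0.75],[0,0,0]], "turn": [0,0,0,0,0,0,0]}}

```text
time: 3.4
ee_pos: [0.4819, -0.0142, 0.1342]
eef_rot: [0.048, 0.999, -0.0, -0.002]
ft_force: [0.8, -0.4, 0.5]
width: 0.0872
grip_force: 0.0
```

Call:
{"op": "step_arm", "data": {"delta_pos": [[0,0,0],[0,0,0],[0,0,0],[0,0,0],[0,0,0],[0,0,0],[0,0,0],[0,0,0]], "turn": [0,0,0,0,0,0,0,0], "grip": 1, "newtons": 10}}

```text
time: 4.2
ee_pos: [0.4837, -0.0153, 0.1363]
eef_rot: [0.049, 0.999, 0.0, -0.0]
ft_force: [0.2, 0.1, 0.7]
width: 0.0309
grip_force: 0.2
```

```bash
python3 - <<'E'
from bench import *
from h import *
print(read_state()["ee_pos"],read_state()["grip_force"],read_state()["width"])
a=camera("top")["image"][140:230,260:330,::-1];b=camera("scene")["image"][130:240,250:350,::-1]
f=lambda i:cv2.resize(i,(400,520),interpolation=cv2.INTER_CUBIC)
cv2.imwrite("pics/g1.png",np.hstack([f(a),f(b)]))
E
```

```text
[ 0.48372474 -0.01529599  0.13631933] 0.16675002872943878 0.03087784596488885
```

View pics/g1.png

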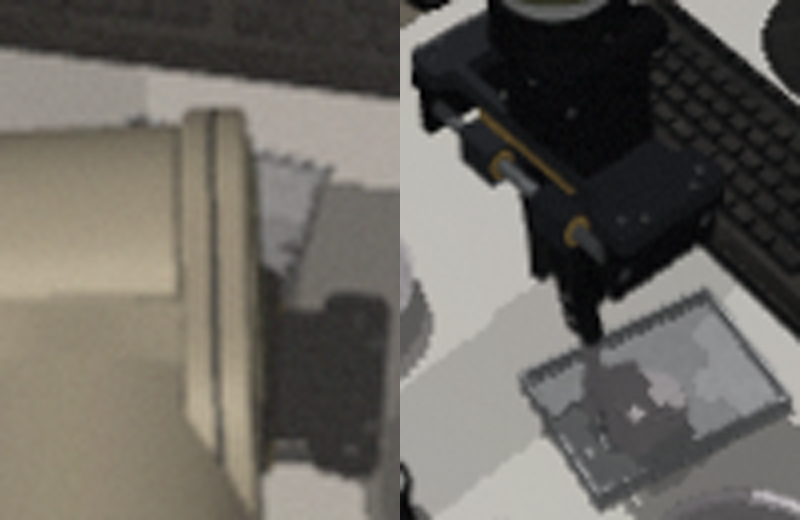

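The gripper is around the handle and still closing (31 mm open); the scoop stands in the tray at about (640,410) in the scene crop. Next I close fully, then lift firmly.

Call:
{"op": "step_arm", "data": {"delta_pos": [[0,0,0],[0,0,0],[0,0,0],[0,0,0]], "turn": [0,0,0,0], "newtons": 10}}

```text
time: 4.7
ee_pos: [0.4837, -0.0153, 0.1363]
eef_rot: [0.049, 0.999, 0.0, -0.0]
ft_force: [-0.5, 0.2, -0.4]
width: 0.0258
grip_force: 10.0
```

Call:
{"op": "step_arm", "data": {"delta_pos": [[0,0,0],[0,0,0],[0,0,0],[0,0,0.2],[0,0,0.4],[0,0,0.6],[0,0,0.8],[0,0,0.8],[0,0,0.4],[0,0,0]], "turn": [0,0,0,0,0,0,0,0,0,0], "newtons": 60}}

```text
time: 5.7
ee_pos: [0.4846, -0.0153, 0.2179]
eef_rot: [0.049, 0.999, 0.0, 0.001]
ft_force: [0.6, -0.7, -2.1]
width: 0.0254
grip_force: 60.0
```

```bash
python3 - <<'E'
from bench import *
from h import *
s=read_state();print(s["ee_pos"],s["grip_force"],s["width"],s["torque"],s["ft_force"])
b=camera("scene");np.savez("s1.npz",**b);b=b["image"][130:250,240:360,::-1]
cv2.imwrite("pics/g2.png",cv2.resize(b,(600,600),interpolation=cv2.INTER_CUBIC))
E
```

```text
[ 0.48457234 -0.01530775  0.21792682] 59.99701140448451 0.02541724071344202 [-0.01395156  0.02074527  0.0236801 ] [ 0.6088283  -0.71496236 -2.07564488]
```

View pics/g2.png

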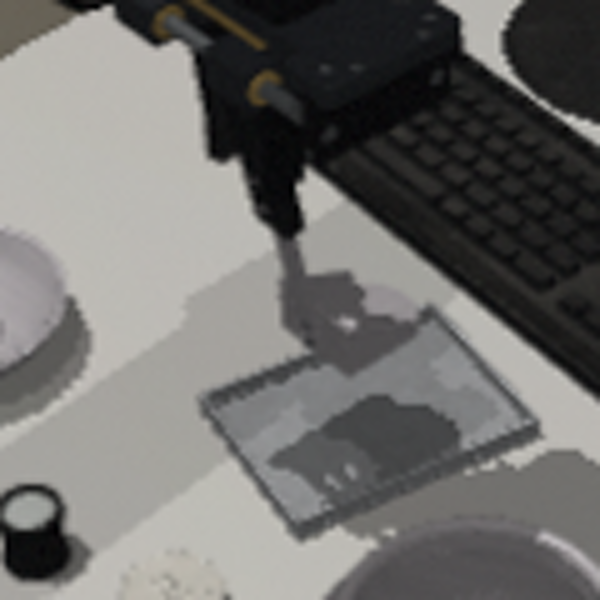

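```bash
python3 - <<'E'
from h import *
b=dict(np.load("s1.npz"));P=cloud(b)
for u,v in((317,187),(320,190),(323,191),(314,190),(298,182),(300,195),(312,200)):print(u,v,b["image"][v,u],np.round(P[v,u],4))
E
```

```text
317 187 [153 149 149] [ 0.6515  0.0531 -0.0028]
320 190 [148 144 146] [ 0.5724 -0.0287  0.0868]
323 191 [140 139 139] [0.6447 0.0236 0.004 ]
314 190 [150 145 148] [ 0.562  -0.0173  0.0867]
298 182 [76 75 76] [ 0.4997 -0.023   0.1564]
300 195 [68 66 68] [ 0.511  -0.0171  0.1034]
312 200 [79 76 78] [ 0.524  -0.0456  0.0956]
```

The scoop came up level and is firmly held (nose measured at z 0.087, as expected). Level, it has no clear landing between the balls, so I'll check whether a nose-down tilt would give one.

```bash
cat > s.py <<'E'
from h import *
B=np.c_[(np.array([[.4516,-.1969],[.4322,-.2437],[.3998,-.1929]])-[.427,-.206])*1000,[16]*3]
g=[]
for x in np.arange(-29,34,4):
    w=26 if x<7 else np.sqrt(max(0,676-(x-7)**2))
    g+=[[x,y,0] for y in np.linspace(-w,w,9)]
for x in np.arange(-29,17,4):
    h=30-20*(x+29)/45
    g+=[[x,s*26,z] for s in(-1,1) for z in np.linspace(5,h,4)]
for z in np.arange(10,31,5):g+=[[-29,y,z] for y in np.linspace(-26,26,7)]
g=np.array(g,float)
hd=np.array([[-29-.2126*(z-30)+f,s,z] for z in np.arange(30,130,6) for s in(-12,12) for f in(-7,7)])
def place(Q,th,yaw,lx,ly):
    c,s=np.cos(np.radians(th)),np.sin(np.radians(th))
    X=Q-[33,0,0];X=np.c_[c*X[:,0]+s*X[:,2],X[:,1],-s*X[:,0]+c*X[:,2]]  # nose down th about lip
    c,s=np.cos(np.radians(yaw)),np.sin(np.radians(yaw))
    return np.c_[c*X[:,0]-s*X[:,1]+lx,s*X[:,0]+c*X[:,1]+ly,X[:,2]+1]
for th in(0,20,30,40):
  res=[]
  for yaw in range(-180,180,10):
    q0=place(g,th,yaw,0,0);h0=place(hd,th,yaw,0,0)
    for lx in range(-45,46,4):
      for ly in range(-45,46,4):
        q=q0+[lx,ly,0];h=h0+[lx,ly,0]
        if np.hypot(q[:,0],q[:,1]).max()>53:continue
        hh=h[abs(h[:,2]-90)<14]
        if len(hh) and np.hypot(hh[:,0],hh[:,1]).max()>53:continue
        m=min(np.linalg.norm(q[:,None]+[0,0,dz]-B,axis=2).min() for dz in(0,12,24))-16
        if m>-14:res.append((round(m,1),yaw,lx,ly))
  res.sort(key=lambda t:-t[0]);seen=[];print(th)
  for r in res:
    if r[1] not in seen:seen.append(r[1]);print("  ",r)
    if len(seen)>4:break
E
python3 s.py
```

```text
0
   (np.float64(-11.3), 160, -45, 23)
   (np.float64(-11.4), -160, -45, 3)
   (np.float64(-11.4), -50, 35, -29)
   (np.float64(-11.4), -20, 43, -1)
   (np.float64(-11.4), 120, -29, 35)
20
   (np.float64(-9.4), 80, 19, 35)
   (np.float64(-9.6), 100, 11, 31)
   (np.float64(-9.7), -150, -41, -13)
   (np.float64(-9.8), -140, -25, -41)
   (np.float64(-9.8), -50, 27, -21)
30
   (np.float64(-4.1), -60, -1, -29)
   (np.float64(-4.6), -50, 3, -25)
   (np.float64(-4.7), -70, -9, -33)
   (np.float64(-5.0), -80, -13, -33)
   (np.float64(-5.4), -30, 11, -13)
40
   (np.float64(0.9), -60, -5, -25)
   (np.float64(0.5), -80, -17, -29)
   (np.float64(-0.3), -70, -9, -25)
   (np.float64(-0.4), -90, -21, -29)
   (np.float64(-0.6), -50, -1, -25)
```

A nose-down tilt of about 40° gives a clear entry, and the scoop can swivel in the fingers. I'll set that tilt by resting the lip against the tray's far wall and arcing the grip forward with a light grip.

Call:
{"op": "step_arm", "data": {"delta_pos": [[0.6,0,0],[0.6,0,0],[0.65,0,0],[0,0,-0.8],[0,0,-0.8],[0,0,-0.8],[0,0,-0.6],[0,0,-0.2],[0,0,0],[0,0,0]], "turn": [-0.5,-0.5,-0.5,0,0,0,0,0,0,0]}}

```text
time: 6.75
ee_pos: [0.5286, -0.0154, 0.1366]
eef_rot: [0.139, 0.99, 0.0, -0.002]
ft_force: [-10.9, 0.1, 15.8]
width: 0.0255
grip_force: 60.0
```

Call:
{"op": "step_arm", "data": {"delta_pos": [[0,0,-0.08],[0.1,-0.03,0],[0.1,-0.03,0],[0.1,-0.03,0],[0,0,0]], "turn": [0,0,0,0,0], "newtons": 12}}

```text
time: 7.25
ee_pos: [0.5368, -0.0175, 0.1347]
eef_rot: [0.139, 0.99, 0.0, -0.001]
ft_force: [-9.2, 0.5, 14.7]
width: 0.0259
grip_force: 12.0
```

Call:
{"op": "step_arm", "data": {"delta_pos": [[0.58,-0.17,0.4],[0.54,-0.16,0.24],[0.58,-0.17,0.2],[0.58,-0.17,0.16],[0.59,-0.17,0.08],[0.6,-0.17,0.04],[0.59,-0.17,0],[0,0,0],[0,0,0]], "turn": [0,0,0,0,0,0,0,0,0]}}

```text
time: 8.15
ee_pos: [0.6384, -0.0472, 0.1613]
eef_rot: [0.139, 0.99, -0.0, -0.001]
ft_force: [-0.4, 0.2, -1.4]
width: 0.0256
grip_force: 12.0
```

Call:
{"op": "step_arm", "data": {"delta_pos": [[0,0,0],[0,0,0],[0,0,0.3],[0,0,0.8],[0,0,0.8],[0,0,0.6],[0,0,0]], "turn": [0,0,0,0,0,0,0], "newtons": 60}}

```text
time: 8.85
ee_pos: [0.64, -0.0472, 0.2276]
eef_rot: [0.138, 0.99, 0.0, 0.002]
ft_force: [0.6, -0.8, -1.7]
width: 0.0253
grip_force: 60.0
```

```bash
python3 - <<'E'
from bench import *
from h import *
s=read_state();print(s["ee_pos"],s["grip_force"],s["joint_positions"],s["ft_force"])
b=camera("scene");np.savez("s2.npz",**b);b=b["image"][100:250,260:420,::-1]
cv2.imwrite("pics/g3.png",cv2.resize(b,(640,600),interpolation=cv2.INTER_CUBIC))
E
```

```text
[ 0.64000992 -0.04723642  0.22760581] 59.99971219338477 [-0.37521659  0.38666434  0.5062782   1.43461534 -0.18874415  1.36431206
  1.43058181] [ 0.6277267  -0.77284241 -1.65600941]
```

View pics/g3.png

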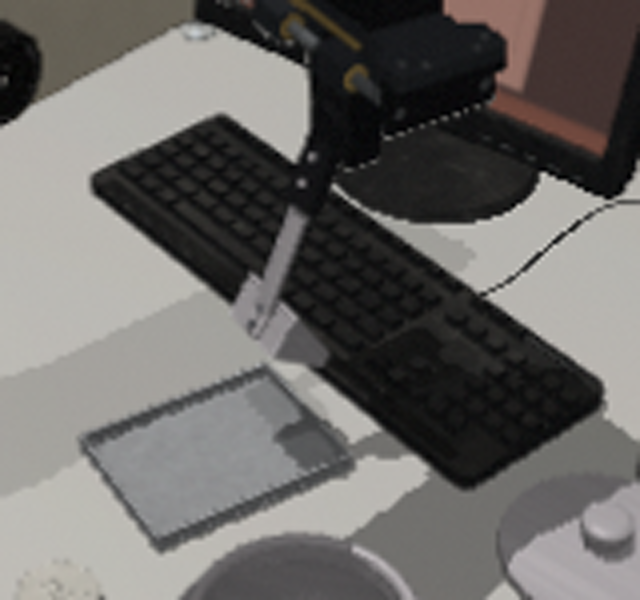

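The scoop is now pitched nose-down about 37°, lip at (310,365) in the crop, and steadily held. I'll carry it over the jar at yaw -70°.

Call:
{"op": "step_arm", "data": {"delta_pos": [[0,0,1],[0,0,0.9],[-0.84,-0.8,0.2],[-0.84,-0.8,0],[-0.84,-0.8,0],[-0.84,-0.8,0],[-0.84,-0.8,0],[-0.84,-0.8,0],[-0.84,-0.8,0],[-0.84,-0.8,0],[-0.84,-0.8,0],[-0.84,-0.8,0]], "turn": [0,0,-0.8,-0.8,-0.8,-0.8,-0.8,-0.8,-0.8,-0.8,-0.8,-0.67]}}

```text
time: 10.1
ee_pos: [0.4276, -0.2475, 0.2763]
eef_rot: [0.575, 0.818, -0.0, -0.001]
ft_force: [-0.3, -0.7, -2.4]
width: 0.0257
grip_force: 60.0
```

Call:
{"op": "step_arm", "data": {"delta_pos": [[0,0,0],[0,0,0]], "turn": [0,0]}}

```text
time: 10.3
ee_pos: [0.4285, -0.247, 0.2767]
eef_rot: [0.574, 0.819, 0.0, -0.0]
ft_force: [0.9, 1.2, -0.7]
width: 0.0252
grip_force: 60.0
```

```bash
python3 - <<'E'
from bench import *
from h import *
s=read_state();print(s["ee_pos"],s["eef_rot"],s["joint_positions"],s["ft_force"])
b=camera("scene");np.savez("s3.npz",**b);b=b["image"][140:320,270:470,::-1]
t=camera("top");np.savez("t3.npz",**t);t=t["image"][170:290,290:430,::-1]
cv2.imwrite("pics/g4.png",np.hstack([cv2.resize(b,(400,360),interpolation=cv2.INTER_CUBIC),cv2.resize(t,(400,360),interpolation=cv2.INTER_CUBIC)]))
E
```

```text
[ 0.42851252 -0.24701176  0.27667753] [ 5.73860509e-01  8.18952926e-01  2.70553979e-04 -3.85282225e-04] [-0.30365464 -0.01674262  0.73772596  1.74287597  0.01072779  1.41177889
  0.78066756] [ 0.90918839  1.24733484 -0.73896799]
```

View pics/g4.png

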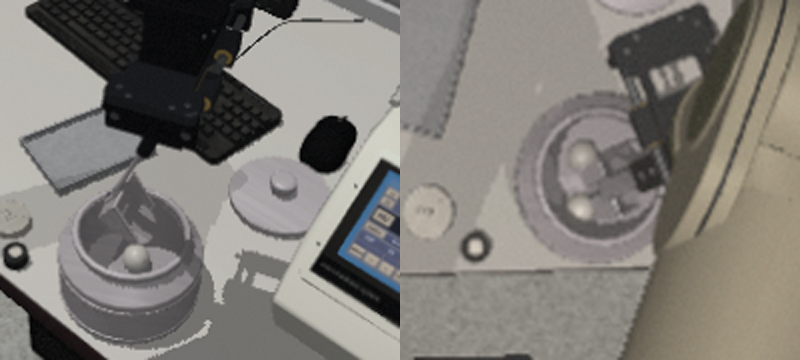

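The scoop hangs nose-down over the mouth at about (125,205) in the scene crop. One ball shows in front of it at (137,258), and the other two at (583,155) and (580,208) in the top crop.

```bash
python3 - <<'E'
from h import *
for f in("s3","t3"):
    b=dict(np.load(f+".npz"));P=cloud(b).reshape(-1,3);I=b["image"].reshape(-1,3).astype(int)
    d=np.array([.342,-.94]);n=np.array([.94,.342])
    r=P[:,:2]-[.427,-.206];m=(np.hypot(*r.T)<.052)&(P[:,2]>.109)&(P[:,2]<.19)&(I.min(1)>60)
    q=P[m];a=q[:,:2]-[.427,-.206];al=a@d;la=a@n
    print(f,m.sum())
    for z in np.arange(.11,.19,.01):
        k=abs(q[:,2]-z)<.005
        if k.sum()>3:print("  z",round(z,3),k.sum(),"along",np.round(np.percentile(al[k],[5,50,95])*1000),"lat",np.round(np.percentile(la[k],[3,50,97])*1000))
b=dict(np.load("t3.npz"));P=cloud(b);I=b["image"]
bb=P[205:252,335:385];m=(bb[...,2]>.026)&(bb[...,2]<.046)
n_,l,st,ce=cv2.connectedComponentsWithStats(m.astype(np.uint8))
for i in range(1,n_):
    if st[i,4]>15:print("ball",st[i,4],np.round(bb[l==i].mean(0),4))
E
```

```text
s3 670
  z 0.12 19 along [22. 25. 27.] lat [-25. -14.  -2.]
  z 0.13 123 along [ 9. 16. 23.] lat [-39. -11.  10.]
  z 0.14 161 along [-5.  4. 16.] lat [-41.  -8.  12.]
  z 0.15 133 along [-15.  -7.  12.] lat [-41.  -7.  11.]
  z 0.16 95 along [-24.  -8.   7.] lat [-41. -30.  12.]
  z 0.17 66 along [-22.  -9.   1.] lat [-41. -33.  11.]
  z 0.18 69 along [-16.  -9.  -4.] lat [-41. -19.  10.]
t3 257
  z 0.13 33 along [13. 19. 24.] lat [-30.  -1.   9.]
  z 0.14 47 along [ 2.  8. 15.] lat [-34.  -3.  12.]
  z 0.15 9 along [-13.  10.  17.] lat [-37.   1.  14.]
  z 0.16 37 along [-23. -20.   7.] lat [-36.  -5.  13.]
  z 0.17 67 along [-22. -16.   1.] lat [-36. -11.  14.]
  z 0.18 56 along [-15.  -9.  -5.] lat [-37. -14.  14.]
ball 77 [ 0.4532 -0.1957  0.0356]
ball 83 [ 0.399  -0.192   0.0359]
```

Call:
{"op": "step_arm", "data": {"delta_pos": [[0.08,0.04,-0.6],[0,0,-0.6],[0,0,-0.6],[0,0,-0.6],[0,0,-0.5],[0,0,-0.5],[0,0,-0.4],[0,0,-0.3],[0,0,0],[0,0,0]], "turn": [0,0,0,0,0,0,0,0,0,0]}}

```text
time: 11.4
ee_pos: [0.4311, -0.2463, 0.175]
eef_rot: [0.574, 0.819, -0.0, 0.0]
ft_force: [0.1, -0.2, -1.1]
width: 0.0257
grip_force: 60.0
```

Call:
{"op": "step_arm", "data": {"delta_pos": [[0,0,-0.1],[0,0,-0.1],[0,0,-0.05],[0,0,0],[0,0,0]], "turn": [0,0,0,0,0]}}

```text
time: 11.9
ee_pos: [0.431, -0.2461, 0.1686]
eef_rot: [0.574, 0.819, 0.0, 0.0]
ft_force: [-0.8, -0.2, -2.4]
width: 0.0254
grip_force: 60.0
```

```bash
cat > look.py <<'E'
from bench import *
from h import *
import sys
s=read_state();print("t",round(s["time"],2),"ee",np.round(s["ee_pos"],4),"F",np.round(s["ft_force"],1))
J=np.array([.427,-.206]);yaw=np.radians(float(sys.argv[1]))
d=np.array([np.cos(yaw),np.sin(yaw)]);n=np.array([-d[1],d[0]])
for k in("scene","top"):
    b=camera(k);np.savez(k+"_l.npz",**b);P=cloud(b);I=b["image"].astype(int)
    r=P[...,:2]-J
    m=(np.hypot(r[...,0],r[...,1])<.07)&(P[...,2]>.012)&(P[...,2]<.095)&(I.min(-1)>150)&(I[...,0]-I[...,2]>8)
    N,l,st,ce=cv2.connectedComponentsWithStats(m.astype(np.uint8))
    for i in range(1,N):
        if st[i,4]>12:
            q=P[l==i];c=q.mean(0);a=c[:2]-J
            print(k,"blob px",np.round(ce[i]),st[i,4],"al %.0f lat %.0f"%(a@d*1000,a@n*1000),"z",np.round(q[:,2].min(),3),np.round(q[:,2].max(),3),"col",I[l==i].mean(0).round())
E
python3 look.py -70
```

```text
t 11.9 ee [ 0.431  -0.2461  0.1686] F [-0.8 -0.2 -2.4]
top blob px [351. 221.] 20 al -8 lat 30 z 0.034 0.043 col [182. 176. 166.]
top blob px [351. 240.] 13 al -28 lat -21 z 0.034 0.042 col [186. 179. 169.]
```

Call:
{"op": "step_arm", "data": {"delta_pos": [[0.07,-0.19,-0.05],[0.07,-0.19,-0.05],[0.07,-0.19,0],[0.07,-0.19,0],[0,0,0],[0,0,0]], "turn": [0,0,0,0,0,0]}}

```text
time: 12.6
ee_pos: [0.4377, -0.2648, 0.1657]
eef_rot: [0.574, 0.819, 0.0, -0.001]
ft_force: [0.1, 2.3, -2.6]
width: 0.0257
grip_force: 60.0
```

Call:
{"op": "step_arm", "data": {"delta_pos": [[0,0,0],[-0.11,0.3,0],[-0.11,0.29,0],[-0.1,0.29,0],[-0.11,0.29,0],[-0.1,0.29,-0.04],[-0.11,0.29,-0.04],[-0.1,0.29,-0.04],[0,0,0]], "turn": [0,0,0,0,0,0,0,0,0], "newtons": 6}}

```text
time: 13.5
ee_pos: [0.4203, -0.2134, 0.1643]
eef_rot: [0.573, 0.819, 0.001, 0.001]
ft_force: [1.0, -1.5, 4.6]
width: 0.0259
grip_force: 6.0
```

Call:
{"op": "step_arm", "data": {"delta_pos": [[-0.1,0.28,-0.06],[-0.1,0.28,-0.08],[-0.1,0.28,-0.1],[-0.1,0.28,-0.1],[-0.1,0.28,-0.13],[-0.1,0.28,-0.13],[-0.1,0.28,-0.15],[-0.1,0.28,-0.15],[0,0,0],[0,0,0]], "turn": [0,0,0,0,0,0,0,0,0,0]}}

```text
time: 14.5
ee_pos: [0.3991, -0.1579, 0.1403]
eef_rot: [0.574, 0.819, -0.0, -0.0]
ft_force: [0.5, -0.3, -1.8]
width: 0.0261
grip_force: 6.0
```

```bash
python3 look.py -70; python3 - <<'E'
from h import *
d=np.array([.342,-.94]);n=np.array([.94,.342])
for k in("scene_l","top_l"):
    b=dict(np.load(k+".npz"));P=cloud(b).reshape(-1,3);r=P[:,:2]-[.427,-.206]
    I=b["image"].reshape(-1,3).astype(int)
    m=(np.hypot(*r.T)<.056)&(P[:,2]<.12)&(P[:,2]>0.003);al=r@d*1000;la=r@n*1000
    for a in range(-50,56,8):
        row=[]
        for l in range(-50,56,10):
            q=P[m&(abs(al-a)<4)&(abs(la-l)<5),2];row.append("%4d"%(np.median(q)*1000) if len(q)>1 else "   .")
        print(k[:3],"%4d"%a,*row)
E
```

```text
t 14.5 ee [ 0.3991 -0.1579  0.1403] F [ 0.5 -0.3 -1.8]
sce  -50    .    .    .    .    .    .    .    6    7    .    .
sce  -42    .    .    .    .    .    .    6    6    7    .    .
sce  -34    .    .    .  110  111  109    7    6    .   98    .
sce  -26    .    .    .   92   96   88    5    7   28    .   98
sce  -18    .    .    .   74   76   75    .    .   31   33  101
sce  -10    .    .   67   63   63   62   63    .    .   35   96
sce   -2    .    .    .   50   41   41   49    .    .   35   91
sce    6    .    .    .    .   41   41   49    .    .    .   99
sce   14    .    .    .    .   44   43   48    .    .    .   98
sce   22    .    .    .    .   46   45   48    .    .    .   95
sce   30    .    .    .    .    .   46   50    .    .   97   94
sce   38    .    .    .    .    .    .   50    .    .   96    .
sce   46    .    .    .    .    .    .    .   95   98    .    .
sce   54    .    .    .    .    .    .    .   90    .    .    .
top  -50    .    .    .    .    .    .    .    .    .    .    .
top  -42    .    .    .    .    .    .    .    .    .    .    .
top  -34    .    .    .    .    .    .    .    .    .    .    .
top  -26    .    .    .    .    .    .    .    .    .    .    .
top  -18    .    .    .    .    .    .    .    .    .    .    .
top  -10    .    .    .    .    .    .    .    .    .    .    .
top   -2    .    .    .    .    .    .    .    .    .    .    .
top    6    .    .    .    .    .    .    .    .    .    .    .
top   14    .    .    .    .    .    .    .    .    .    .    .
top   22    .    .    .    .    .    .    .    .    .    .    .
top   30    .    .    .    .    .    .    .    .    .    .    .
top   38    .    .    .    .    .    .    .    .    .    .    .
top   46    .    .    .    .    .    .    .    .    .    .    .
top   54    .    .    .    .    .    .    .    .    .    .    .
```

The depth shows the scoop slid up about 33 mm in the light grip and now rides at ball-top height; one ball has been pushed to the side. I'll lift out with a firm grip and look at the balls from a clear pose, and also check how the scoop is held.

Call:
{"op": "step_arm", "data": {"delta_pos": [[0,0,0],[0,0,0],[-0.15,0.42,0.3],[0,0,0.8],[0,0,0.9],[0,0,0.9],[0,0,0.9],[0.3,0.8,0],[0.6,0.8,0],[0.6,0.8,0],[0.6,0.8,0],[0.6,0.8,0]], "turn": [0,0,0,0,0,0,0,0.7,0.9,0.9,0.9,0.9], "newtons": 60}}

```text
time: 15.8
ee_pos: [0.4637, -0.0468, 0.2355]
eef_rot: [0.344, 0.939, 0.0, -0.0]
ft_force: [-0.7, -0.5, -0.9]
width: 0.0256
grip_force: 60.0
```

Call:
{"op": "step_arm", "data": {"delta_pos": [[0.7,0.4,0],[0.7,0.4,0],[0.7,0.1,0],[0,0,0],[0,0,0]], "turn": [0.9,0.9,0.9,0.8,0]}}

```text
time: 16.3
ee_pos: [0.5158, -0.0251, 0.2351]
eef_rot: [0.142, 0.99, -0.0, -0.0]
ft_force: [-0.4, -0.3, -1.6]
width: 0.0255
grip_force: 60.0
```

```bash
sed -i 's/I.min(-1)>150)&(I\[...,0\]-I\[...,2\]>8)/I.min(-1)>100)\&(I[...,0]-I[...,2]>7)/' look.py; python3 look.py -70; python3 - <<'E'
from h import *
from bench import *
s=read_state();print(s["eef_rot"],s["ee_pos"])
b=dict(np.load("top_l.npz"));P=cloud(b);r=P[...,:2]-[.427,-.206]
m=(np.hypot(r[...,0],r[...,1])<.072)&(P[...,2]>.024)&(P[...,2]<.046)
n,l,st,ce=cv2.connectedComponentsWithStats(m.astype(np.uint8))
for i in range(1,n):
    if st[i,4]>15:print("ball",ce[i].round(),st[i,4],np.round((P[l==i].mean(0)-[.427,-.206,0])*1000))
a=b["image"][150:270,260:420,::-1];c=dict(np.load("scene_l.npz"))["image"][120:270,230:430,::-1]
cv2.imwrite("pics/g5.png",np.hstack([cv2.resize(a,(400,300)),cv2.resize(c,(400,300))]))
E
```

```text
t 16.3 ee [ 0.5158 -0.0251  0.2351] F [-0.4 -0.3 -1.6]
top blob px [351. 221.] 49 al -8 lat 29 z 0.03 0.042 col [118. 113. 107.]
top blob px [375. 224.] 68 al 55 lat -6 z 0.022 0.09 col [150. 144. 137.]
top blob px [357. 238.] 41 al -9 lat -23 z 0.029 0.044 col [118. 114. 108.]
[ 1.44240077e-01  9.89542687e-01 -7.70349048e-05 -2.55044911e-04] [ 0.51549226 -0.02532805  0.23539568]
ball [351. 220.] 91 [29. 18. 35.]
ball [375. 224.] 66 [ 13. -54.  35.]
ball [357. 237.] 92 [-23.   1.  35.]
```

Now B sits at the wall (13,-54) mm from the jar centre, with A at (29,18) and C at (-23,1). I'll re-seat the scoop in the tray by setting it down and re-gripping at the right height.

Call:
{"op": "step_arm", "data": {"delta_pos": [[0.1,0.3,-0.8],[0,0,-0.9],[0,0,-0.9],[0,0,-0.9],[0,0,-0.8],[0,0,-0.4],[0,0,0]], "turn": [0,0,0,0,0,0,0]}}

```text
time: 17.1
ee_pos: [0.5173, -0.0177, 0.1172]
eef_rot: [0.143, 0.99, -0.0, -0.001]
ft_force: [-0.7, -0.0, -1.4]
width: 0.0254
grip_force: 60.0
```

Call:
{"op": "step_arm", "data": {"delta_pos": [[0,0,-0.1],[0,0,-0.1],[0,0,-0.1],[0,0,0]], "turn": [0,0,0,0], "newtons": 5}}

```text
time: 17.5
ee_pos: [0.5183, -0.0175, 0.1107]
eef_rot: [0.143, 0.99, 0.0, 0.0]
ft_force: [-0.9, -0.3, -1.6]
width: 0.0258
grip_force: 5.0
```

```bash
cat > tl.py <<'E'
from bench import *
from h import *
s=read_state();print("t",round(s["time"],2),s["ee_pos"],s["ft_force"],s["width"])
b=camera("scene");np.savez("tl.npz",**b);P=cloud(b).reshape(-1,3);I=b["image"].reshape(-1,3).astype(int)
u=np.array([.961,-.276]);n=np.array([.276,.961]);r=P[:,:2]-[.556,-.023];al=r@u*1000;la=r@n*1000
for a in range(-84,90,8):
    print("%4d"%a,*["%4d"%(np.median(q)*1000) if len(q)>1 else "   ." for l in range(-50,56,10) for q in [P[(abs(al-a)<4)&(abs(la-l)<5)&(P[:,2]<.2),2]]])
E
python3 tl.py
```

```text
t 17.5 [ 0.51827486 -0.01751361  0.11065792] [-0.90005    -0.25305322 -1.59659873] 0.025799046588519645
 -84   -1   -2   -1   -2   -1   -1   -1    0   -2   -1   -1
 -76   98    6    9    0    0    0   11    6    7    0    0
 -68    4 -859 -854 -857  195  169  192 -857 -860 -858   14
 -60    0 -856    1    1    1    0  186    1    1    1    2
 -52    0 -856  115  121    2    1  122    0    0    0   -1
 -44    0 -852  114    1    1    0  113    0 -424    1    1
 -36    0 -860    1    0 -427    0    1    0    1    1    0
 -28    1 -863    0    1    1    0    2    1 -426    1    1
 -20    0 -858    0    0    4    0    1    0    1    1    2
 -12    0    4    0    2    2    1    0    0    2    0    0
  -4    0 -862    1    1    1    1    1    1    0 -858    1
   4    2 -859   11   17    9    2    1    0    2    1    0
  12    1 -859   15    1   -1 -857    2    1    0 -426    1
  20    0 -858   15 -861 -858   11 -854   25 -860 -859 -860
  28    0 -855   11 -855   12   11   12   15 -864 -862 -856
  36    1    3   19 -860   15   13   13   19 -861 -863    1
  44    0 -861    2 -420   13   14   16   20 -858 -861 -429
  52    1 -860    4   17   16   17   17   18 -861 -866    0
  60    0 -425    1    0   18   18   19 -857 -860 -862    0
  68    0 -855    0    1 -423   19 -861 -861 -858 -427    1
  76    0    2    3    6 -426 -861   11    7    4    2    2
  84   -2   -3 -856   -1 -854 -857 -857 -860 -858 -428 -429
```

Call:
{"op": "step_arm", "data": {"delta_pos": [[-0.2,0.06,0],[-0.2,0.06,-0.1],[0,0,-0.1],[0,0,0]], "turn": [0,0,0,0], "newtons": 5}}

```text
time: 17.95
ee_pos: [0.508, -0.0144, 0.1055]
eef_rot: [0.142, 0.99, 0.0, -0.0]
ft_force: [-0.5, -0.4, 0.7]
width: 0.0259
grip_force: 5.0
```

Call:
{"op": "step_arm", "data": {"delta_pos": [[0,0,0],[0,0,0],[0,0,0],[0,0,0],[0,0,0.3],[0,0,0.4],[0,0,0.4],[0,0,0.13],[0,0,0]], "turn": [0,0,0,0,0,0,0,0,0], "grip": 0.55}}

```text
time: 18.85
ee_pos: [0.5087, -0.0145, 0.1372]
eef_rot: [0.143, 0.99, 0.0, 0.001]
ft_force: [0.5, -0.3, -0.4]
width: 0.0391
grip_force: 0.0
```

```bash
python3 tl.py | sed -n '1p;10,22p'
```

```text
t 18.85 [ 0.50871432 -0.01446093  0.13721656] [ 0.54910448 -0.32426436 -0.35608303] 0.03911577661135901
 -20   -1 -864    1   88   63    2    1    0   -1    0    2
 -12    0 -857    1    5   29    2    2    1    0    1    0
  -4    0 -861   13   13   15    0    1    2    1    0    0
   4    0 -857    9 -863 -861 -861 -857 -864 -855    0    0
  12    0 -860   11 -862 -860 -858 -858   16 -862 -861 -857
  20    0 -859    7 -860 -426    2    4   10 -860 -859 -861
  28    0 -856    7 -858 -426    2 -853   10 -863 -861    0
  36    0 -858    3 -859    1    2    3    8 -861    1    0
  44    0 -854    2    3    3    3    2 -427 -860    0    2
  52    0 -855    0    2    1    2    0    1    1    0    0
  60    1 -857    1    0    1    0    0    0    0    0 -858
  68    1 -858    2    2    1    1    0    1    1    0    0
  76   -1    8    5    4    2    6    3    3    3    3    4
```

Call:
{"op": "step_arm", "data": {"delta_pos": [[-0.25,0.07,-0.02],[0,0,0],[0,0,0]], "turn": [0,0,0], "grip": 0.6}}

```text
time: 19.2
ee_pos: [0.5016, -0.0127, 0.1356]
eef_rot: [0.142, 0.99, 0.0, -0.0]
ft_force: [-0.1, -0.4, 0.6]
width: 0.0348
grip_force: 0.0
```

Call:
{"op": "step_arm", "data": {"delta_pos": [[0,0,0],[0,0,0],[0,0,0],[0,0,0],[0,0,0.1],[0.35,-0.1,0],[0.35,-0.1,0],[0.35,-0.1,0],[0.2,-0.06,0],[0,0,-0.12],[0,0,0]], "turn": [0,0,0,0,0,0,0,0,0,0,0], "grip": 1, "newtons": 40}}

```text
time: 20.3
ee_pos: [0.5328, -0.022, 0.1346]
eef_rot: [0.143, 0.99, -0.0, -0.001]
ft_force: [0.0, 0.1, -0.5]
width: 0.0006
grip_force: 0.1
```

Call:
{"op": "step_arm", "data": {"delta_pos": [[0,0,-0.06],[0.1,-0.03,0],[0.1,-0.03,0],[0,0,0]], "turn": [0,0,0,0], "newtons": 12}}

```text
time: 20.7
ee_pos: [0.5385, -0.0234, 0.1339]
eef_rot: [0.143, 0.99, 0.0, 0.0]
ft_force: [-0.2, 0.3, 0.2]
width: 0.0006
grip_force: 0.3
```

The grip missed (opening 0.6 mm). I'll locate the scoop again before moving.

```bash
python3 tl.py; python3 - <<'E'
from h import *
b=dict(np.load("tl.npz"));P=cloud(b);I=b["image"].astype(int)
s=(slice(140,235),slice(255,345));q=P[s].reshape(-1,3);c=I[s].reshape(-1,3)
m=(c.max(1)<60)&(q[:,2]>.05)&(q[:,2]<.22)&(q[:,0]<.62)&(abs(q[:,1]+.02)<.06)
q=q[m]
for z in np.arange(.05,.22,.012):
    k=q[abs(q[:,2]-z)<.006]
    if len(k):print(round(z,3),len(k),np.round(k.min(0),3),np.round(k.max(0),3))
E
```

```text
t 20.7 [ 0.53849302 -0.0234046   0.13392538] [-0.2174029   0.30798307  0.24326858] 0.0006105168934083248
 -84   -2   -2   -2   -3   -1   -2    0   -1   -1   -2   -2
 -76   -1   -1   -1   -1    0    0    0    0    0    0   -1
 -68    0 -855    0 -855 -429 -429 -857 -427 -426 -855 -429
 -60   -1 -855    1    2    0    0    0    0 -427    0    2
 -52    1 -857    0    1    0    1    0    1    1    1    1
 -44    0 -857    1    1    0    1    0    0    1    1    1
 -36    0 -858    0    0    0    1    1    1    2    1    1
 -28    0 -858    0  143  141  142    1    1    1 -426    0
 -20    1 -858    0  145    4    1    0    1    1    0    1
 -12    0 -859    0    3    1    0    1    1    1    2    1
  -4    1 -859    2   38   53   27    3    1    0    1    1
   4    0 -863   25   37   43    0   29    3 -855    0    0
  12    0 -858   16 -857 -859 -860 -859 -858 -857    0    0
  20    1 -856   12 -856 -861 -861 -864 -854 -860 -860    1
  28    0 -426    8 -855 -859    9 -423   15 -867 -863    .
  36    1 -860    6 -857 -855 -423    8   12 -861 -861 -862
  44    0 -859    0 -861    6    5 
[... 166 characters left out ...]
  1    0    1    0    1    2    2    0
  76    0    3    2    7    2    6    4    1    2    1    4
  84   -2   -3   -1 -861 -856 -859 -857 -858 -861 -430 -861
0.11 3 [ 0.546 -0.041  0.113] [ 0.547 -0.036  0.115]
0.122 20 [ 0.544 -0.044  0.117] [ 0.554 -0.022  0.127]
0.134 12 [ 0.527 -0.042  0.129] [ 0.546 -0.022  0.139]
0.146 34 [ 0.523 -0.037  0.14 ] [ 0.54  -0.016  0.152]
0.158 28 [ 0.524 -0.036  0.152] [ 0.539 -0.015  0.164]
0.17 21 [ 0.523 -0.037  0.165] [ 0.531 -0.013  0.175]
0.182 3 [ 0.523 -0.036  0.177] [ 0.524 -0.03   0.18 ]
0.194 1 [ 0.519 -0.048  0.198] [ 0.519 -0.048  0.198]
0.206 12 [ 0.495 -0.052  0.203] [ 0.517 -0.007  0.212]
0.218 64 [ 0.488 -0.078  0.213] [0.528 0.04  0.22 ]
```

Call:
{"op": "step_arm", "data": {"delta_pos": [[-0.4,0.12,0],[-0.6,0.17,0],[-0.8,0.23,0],[-0.8,0.23,1],[0,0,1],[0,0,1],[0,0,0.6],[0,0,0]], "turn": [0,0,0,0,0,0,0,0], "grip": 0.3, "newtons": 10}}

```text
time: 21.55
ee_pos: [0.4738, -0.0044, 0.2258]
eef_rot: [0.143, 0.99, 0.001, 0.002]
ft_force: [0.0, 0.2, 1.1]
width: 0.0557
grip_force: 0.0
```

```bash
python3 tl.py|sed -n '1p;6,21p'; python3 - <<'E'
from h import *
b=dict(np.load("tl.npz"));P=cloud(b);I=b["image"].astype(int)
s=(slice(140,235),slice(255,345));q=P[s].reshape(-1,3);c=I[s].reshape(-1,3)
r=q[:,:2]-[.556,-.023]
m=(c.max(1)<60)&(q[:,2]>.08)&(q[:,2]<.195)&(q[:,0]<.60)&(abs(q[:,1]+.02)<.06)
q=q[m];u=np.array([.961,-.276]);n=np.array([.276,.961])
for z in np.arange(.09,.2,.012):
    k=q[abs(q[:,2]-z)<.006];r=(k[:,:2]-[.556,-.023])*1000
    if len(k):print(round(z,3),len(k),"al",np.percentile(r@u,[5,50,95]).round(),"lat",np.percentile(r@n,[5,50,95]).round(),np.round(k.mean(0),4))
E
```

```text
t 21.55 [ 0.47377441 -0.00436512  0.22575419] [0.00131013 0.19746035 1.13246632] 0.055664357379600043
 -52    0 -856    0    0    0    0    1    0    2    0    1
 -44    0 -865    1  160  155  157    1    0    1    2    1
 -36    0 -858 -854  142  114  114    0    1    0    1    0
 -28    0 -858    0  117    2    0    1    0    0    0    1
 -20    0 -858    1   84   58    2    0    1    0    0    1
 -12    0 -861    1    3   30    1    0    0    1    0    1
  -4    2 -862   13   14   10    2    3    0 -426    0    0
   4    3   -4   13 -859 -861 -860 -860 -857    0    1    0
  12    0 -862    6 -860 -860 -856 -859   14 -858 -859 -858
  20    1 -860    8 -859 -860    3    3   12 -860 -864 -860
  28    1 -856    7 -862    2    1    2    7 -858 -863    1
  36    0 -862    4 -859    4    3    1    6 -860    1    2
  44    0 -859    4 -858    2    2    2    2 -863    0    0
  52    1 -863    0    3    3    2    3 -860    2    0    0
  60    1 -862    0    0    0    0    1    0    0 -429    1
  68    0 -848    0    1    1    1    0    1    0    2    1
0.102 15 al [-31. -26. -20.] lat [-20. -18. -17.] [ 0.526  -0.0334  0.103 ]
0.114 20 al [-33. -28. -21.] lat [-21. -18. -10.] [ 0.5243 -0.0319  0.1141]
0.126 25 al [-37. -34. -26.] lat [-20. -18.  -6.] [ 0.5207 -0.0291  0.1259]
0.138 23 al [-39. -34. -28.] lat [-21. -18.  -7.] [ 0.5189 -0.0294  0.1379]
0.15 26 al [-41. -37. -29.] lat [-20. -18.  -8.] [ 0.5164 -0.0287  0.1495]
0.162 26 al [-44. -39. -31.] lat [-21. -18.  -9.] [ 0.5145 -0.0282  0.1616]
0.174 51 al [-45. -41. -34.] lat [-20. -11.   1.] [ 0.5141 -0.0226  0.1757]
0.186 2 al [-41. -39. -38.] lat [-16. -15. -14.] [ 0.514  -0.0262  0.1801]
```

Call:
{"op": "step_arm", "data": {"delta_pos": [[0.6,-0.22,0],[0.6,-0.22,0],[0.62,-0.22,0],[0,0,0],[0,0,-0.8],[0,0,-0.9],[0,0,-0.9],[0,0,-0.7],[0,0,-0.28],[0,0,0]], "turn": [0,0,0,0,0,0,0,0,0,0]}}

```text
time: 22.6
ee_pos: [0.5175, -0.021, 0.1333]
eef_rot: [0.143, 0.99, -0.0, -0.001]
ft_force: [0.0, -0.2, -0.7]
width: 0.0613
grip_force: 0.0
```

Call:
{"op": "step_arm", "data": {"delta_pos": [[0,0,0],[0,0,0],[0,0,0],[0,0,0],[0,0,0],[0,0,0]], "turn": [0,0,0,0,0,0], "grip": 1, "newtons": 15}}

```text
time: 23.2
ee_pos: [0.5187, -0.0211, 0.1344]
eef_rot: [0.143, 0.99, 0.0, -0.0]
ft_force: [0.4, -0.9, 1.2]
width: 0.0256
grip_force: 15.0
```

Call:
{"op": "step_arm", "data": {"delta_pos": [[0,0,0.12],[0.2,-0.06,0],[0.2,-0.06,0],[0.15,-0.04,-0.1],[0,0,0]], "turn": [0,0,0,0,0], "newtons": 40}}

```text
time: 23.7
ee_pos: [0.5329, -0.0254, 0.1344]
eef_rot: [0.143, 0.99, -0.0, -0.0]
ft_force: [0.0, 0.3, -1.8]
width: 0.0255
grip_force: 40.0
```

Call:
{"op": "step_arm", "data": {"delta_pos": [[0.1,-0.03,-0.05],[0.1,-0.03,0],[0.58,-0.17,0.32],[0.54,-0.16,0.24],[0.58,-0.17,0.2],[0.58,-0.17,0.16],[0.59,-0.17,0.08],[0.6,-0.17,0.04],[0.59,-0.17,0],[0,0,0]], "turn": [0,0,0,0,0,0,0,0,0,0], "newtons": 12}}

```text
time: 24.7
ee_pos: [0.6396, -0.0565, 0.1588]
eef_rot: [0.143, 0.99, -0.0, -0.0]
ft_force: [-0.4, -1.1, -1.1]
width: 0.0259
grip_force: 12.0
```

Call:
{"op": "step_arm", "data": {"delta_pos": [[0,0,0],[0,0,0],[0,0,0.8],[0,0,1],[0,0,1],[0,0,1],[0,0,0.8],[0,0,0]], "turn": [0,0,0,0,0,0,0,0], "newtons": 60}}

```text
time: 25.5
ee_pos: [0.6397, -0.0562, 0.2778]
eef_rot: [0.143, 0.99, 0.001, 0.002]
ft_force: [0.1, -0.9, -2.5]
width: 0.0254
grip_force: 60.0
```

```bash
python3 tl.py|head -1; python3 - <<'E'
from h import *
from bench import *
T=read_state()["ee_pos"]
b=dict(np.load("tl.npz"));P=cloud(b).reshape(-1,3)
u=np.array([.961,-.276]);n=np.array([.276,.961]);r=(P[:,:2]-T[:2])*1000;al=r@u;la=r@n;z=(P[:,2]-T[2])*1000
m=(abs(al)<110)&(abs(la)<60)&(z>-185)&(z<-20)
for zz in range(-180,-20,10):
    k=m&(abs(z-zz)<5)
    if k.sum()>2:print(zz,k.sum(),"al",np.percentile(al[k],[2,50,98]).round(),"lat",np.percentile(la[k],[2,50,98]).round())
E
```

```text
t 25.5 [ 0.63971673 -0.05619406  0.27782527] [ 0.08496218 -0.94284544 -2.46233958] 0.02536648341781146
-140 14 al [-42. -30. -25.] lat [-29. -27. -24.]
-130 25 al [-55. -39. -26.] lat [-28. -26. -25.]
-120 52 al [-67. -59. -33.] lat [-29. -26.  22.]
-110 103 al [-67. -60. -40.] lat [-28.  -9.  23.]
-100 78 al [-60. -54. -45.] lat [-28.  -9.  24.]
-90 35 al [-57. -52. -48.] lat [-23.  -5.  22.]
-80 22 al [-54. -50. -47.] lat [-11.  -3.   5.]
-70 24 al [-50. -46. -41.] lat [-10.  -3.   6.]
-60 24 al [-45. -41. -38.] lat [-9. -3.  6.]
-50 23 al [-39. -37. -34.] lat [-10.  -2.   5.]
-40 26 al [-36. -33. -29.] lat [-11.  -5.   7.]
-30 22 al [-33. -31. -21.] lat [-15.  -7.   7.]
```

Call:
{"op": "step_arm", "data": {"delta_pos": [[-0.6,-0.4,0],[-0.8,-0.52,0],[-0.8,-0.52,0],[-0.8,-0.52,0],[-0.8,-0.52,0],[-0.8,-0.52,0],[-0.8,-0.52,0],[-0.8,-0.52,0],[-0.8,-0.52,0],[-0.8,-0.52,0],[-0.8,-0.52,0],[-0.75,-0.47,0]], "turn": [-0.97,-0.97,-0.97,-0.97,-0.97,-0.97,-0.97,-0.97,-0.97,-0.97,-0.97,-0.97]}}

```text
time: 26.75
ee_pos: [0.4036, -0.2079, 0.2732]
eef_rot: [0.747, 0.665, -0.0, -0.001]
ft_force: [-0.6, -0.4, -1.5]
width: 0.0256
grip_force: 60.0
```

Call:
{"op": "step_arm", "data": {"delta_pos": [[0,0,0],[0,0,0],[0,0,0],[0,0,0],[0,0,0],[0,0,0],[0,0,0],[0,0,0],[0,0,0],[0,0,0]], "turn": [-0.97,-0.97,-0.97,-0.97,-0.97,-0.97,-0.97,-0.97,0,0]}}

```text
time: 27.75
ee_pos: [0.4047, -0.2075, 0.2737]
eef_rot: [0.965, 0.262, -0.0, -0.0]
ft_force: [-1.1, 0.1, -1.9]
width: 0.0254
grip_force: 60.0
```

```bash
cat > jl.py <<'E'
from bench import *
from h import *
import sys
s=read_state();T=s["ee_pos"];q=s["eef_rot"]
yaw=np.arctan2(q[1]**2-q[0]**2,2*q[0]*q[1])-np.pi/2
if len(sys.argv)>1:yaw+=np.radians(float(sys.argv[1]))
J=np.array([.427,-.206])
print("t",round(s["time"],2),"T-J",np.round((T[:2]-J)*1000,1),"z",round(T[2],4),"yaw",np.degrees(yaw).round(1),"F",np.round(s["ft_force"],1),"w",round(s["width"],4))
d=np.array([np.cos(yaw),np.sin(yaw)]);n=np.array([-d[1],d[0]])
for k in("scene","top"):
    b=camera(k);np.savez(k+"_l.npz",**b);P=cloud(b);r=P[...,:2]-J
    m=(np.hypot(r[...,0],r[...,1])<.072)&(P[...,2]>.024)&(P[...,2]<.046)
    N,l,st,ce=cv2.connectedComponentsWithStats(m.astype(np.uint8))
    for i in range(1,N):
        if st[i,4]>15:c=P[l==i].mean(0);print(k,"blob",ce[i].round(),st[i,4],"J-rel",np.round((c[:2]-J)*1000),"z",P[l==i][:,2].max().round(3))
    P=P.reshape(-1,3);r=(P[:,:2]-T[:2])*1000;al=r@d;la=r@n;z=(P[:,2]-T[2])*1000
    m=(abs(al)<110)&(abs(la)<40)&(z>-170)&(z<-20)&(P[:,2]>.112)
    for zz in range(-165,-20,15):
        kk=m&(abs(z-zz)<5)
        if kk.sum()>4:print(k,zz,kk.sum(),"al",np.percentile(al[kk],[2,50,98]).round(),"lat",np.percentile(la[kk],[2,50,98]).round())
E
python3 jl.py
```

```text
t 27.75 T-J [-22.3  -1.5] z 0.2737 yaw -149.6 F [-1.1  0.1 -1.9] w 0.0254
scene blob [336. 265.] 125 J-rel [23. 16.] z 0.042
scene -150 138 al [-31. -23. -14.] lat [-22.  -0.  21.]
scene -135 187 al [-52. -41. -24.] lat [-24.  -2.  26.]
scene -120 120 al [-64. -59. -29.] lat [-24.   1.  27.]
scene -105 33 al [-55. -49. -37.] lat [-26.   0.  27.]
scene -90 27 al [-52. -47. -44.] lat [-24.  -0.  20.]
scene -75 16 al [-44. -42. -40.] lat [-6.  0.  8.]
scene -60 18 al [-40. -36. -34.] lat [-6.  2.  9.]
scene -45 10 al [-31. -30. -28.] lat [-6. -0.  7.]
scene -30 24 al [-19. -17. -15.] lat [-10.   1.  12.]
top -135 40 al [-46. -42. -37.] lat [-18.  -2.  28.]
top -120 19 al [-66. -65. -40.] lat [-23.  -6.  28.]
top -105 56 al [-65. -57. -39.] lat [-22.   1.  28.]
top -90 29 al [-57. -51. -47.] lat [-21.   2.  29.]
top -75 11 al [-50. -48. -45.] lat [-3.  5. 10.]
top -60 9 al [-43. -41. -38.] lat [-4.  1.  8.]
```

Call:
{"op": "step_arm", "data": {"delta_pos": [[-0.07,-0.04,-0.5],[0,0,-0.6],[0,0,-0.6],[0,0,-0.6],[0,0,-0.5],[0,0,-0.5],[0,0,-0.4],[0,0,-0.35],[0,0,-0.1],[0,0,0]], "turn": [0,0,0,0,0,0,0,0,0,0]}}

```text
time: 28.85
ee_pos: [0.4036, -0.2092, 0.1709]
eef_rot: [0.965, 0.261, 0.0, 0.0]
ft_force: [0.5, -0.9, -0.7]
width: 0.0255
grip_force: 60.0
```

Call:
{"op": "step_arm", "data": {"delta_pos": [[-0.17,-0.1,0],[-0.17,-0.1,0],[-0.17,-0.1,0],[-0.17,-0.1,0],[-0.17,-0.1,0],[-0.17,-0.1,0],[0,0,0]], "turn": [0,0,0,0,0,0,0]}}

```text
time: 29.55
ee_pos: [0.3774, -0.2243, 0.1709]
eef_rot: [0.966, 0.26, 0.0, -0.0]
ft_force: [-0.3, -0.6, -1.3]
width: 0.0251
grip_force: 60.0
```

```bash
python3 jl.py | grep -E "^t |blob"
```

```text
t 29.55 T-J [-49.6 -18.3] z 0.1709 yaw -149.8 F [-0.3 -0.6 -1.3] w 0.0251
scene blob [339. 262.] 33 J-rel [31. 15.] z 0.04
scene blob [330. 272.] 149 J-rel [-7.  8.] z 0.046
top blob [351. 220.] 91 J-rel [29. 17.] z 0.043
top blob [373. 223.] 23 J-rel [ 19. -49.] z 0.038
top blob [355. 237.] 40 J-rel [-21.   7.] z 0.04
```

Call:
{"op": "step_arm", "data": {"delta_pos": [[0.37,0.2,0],[0.37,0.2,0],[0.37,0.2,0],[0.39,0.2,0],[0,0,0],[0,0,0],[0,0,0],[0,0,0],[0,0,0],[0,0,0],[0.1,-0.1,0],[0.1,-0.2,0]], "turn": [0,0,0,0.5,0.9,0.9,0.9,0.9,0.9,0.9,0.9,0.9]}}

```text
time: 30.85
ee_pos: [0.4237, -0.2129, 0.1734]
eef_rot: [0.747, 0.665, 0.001, 0.003]
ft_force: [0.7, -3.0, 10.6]
width: 0.0255
grip_force: 60.0
```

Call:
{"op": "step_arm", "data": {"delta_pos": [[0.1,-0.3,0],[0.1,-0.3,0],[0.1,-0.3,0],[0.1,-0.3,0],[0.1,-0.3,0],[0.1,-0.33,0],[0,0,0],[0,0,0]], "turn": [0.9,0.9,0.9,0.4,0,0,0,0]}}

```text
time: 31.65
ee_pos: [0.4355, -0.257, 0.1707]
eef_rot: [0.613, 0.79, -0.0, -0.0]
ft_force: [-0.0, 0.8, -1.9]
width: 0.0256
grip_force: 60.0
```

```bash
python3 jl.py | grep -E "^t |blob"
```

```text
t 31.65 T-J [  8.5 -51. ] z 0.1707 yaw -75.6 F [-0.   0.8 -1.9] w 0.0256
scene blob [328. 261.] 94 J-rel [18. 35.] z 0.04
scene blob [340. 272.] 147 J-rel [12. -7.] z 0.046
top blob [346. 221.] 84 J-rel [24. 33.] z 0.041
top blob [363. 223.] 29 J-rel [ 18. -18.] z 0.043
top blob [366. 234.] 29 J-rel [-14. -26.] z 0.043
top blob [362. 246.] 36 J-rel [-49. -11.] z 0.046
```

Call:
{"op": "step_arm", "data": {"delta_pos": [[0,0,-0.1],[0,0,-0.02],[-0.08,0.3,0],[-0.08,0.3,0],[-0.08,0.3,-0.02],[-0.08,0.3,-0.02],[-0.08,0.3,-0.04],[-0.08,0.3,-0.04],[-0.07,0.29,-0.08],[-0.07,0.29,-0.08],[0,0,0]], "turn": [0,0,0,0,0,0,0,0,0,0,0], "newtons": 7}}

```text
time: 32.85
ee_pos: [0.4205, -0.1968, 0.1615]
eef_rot: [0.612, 0.791, 0.001, 0.001]
ft_force: [-0.3, -0.8, 6.6]
width: 0.0261
grip_force: 7.0
```

```bash
cat >> jl.py <<'E'
if "g" in sys.argv[-1]:
    P=cloud(dict(np.load("scene_l.npz"))).reshape(-1,3);r=(P[:,:2]-J)*1000;al=r@d;la=r@n
    m=(np.hypot(*r.T)<75)&(P[:,2]<.13)&(P[:,2]>.003)
    for a in range(-56,64,8):
        print("%4d"%a,*["%4d"%(np.median(q)*1000) if len(q)>1 else "   ." for l in range(-50,56,10) for q in [P[m&(abs(al-a)<4)&(abs(la-l)<5),2]]])
E
python3 jl.py 0 g | grep -vE "^(top|scene) -"
```

```text
t 32.85 T-J [-6.5  9.2] z 0.1615 yaw -75.5 F [-0.3 -0.8  6.6] w 0.0261
scene blob [323. 261.] 221 J-rel [ 9. 45.] z 0.046
top blob [344. 222.] 41 J-rel [23. 39.] z 0.044
 -56   80   83  103  102   91   62   36   38    .    .   28
 -48   83  102  101   66   85   30   29   46   36   35   31
 -40   94  102    .    .  109   23   24   36   37   37    .
 -32  101    .    .    .    .   18   19   29   35   36   93
 -24    .    .    .    .    .   14   13   17   24   14   94
 -16    .    .    .    .    .    .    7    6    6    6   87
  -8    .    .    .    .    .    .    7    6    6    6    9
   0    .    .    .    .    .    .    7    7    6    6    7
   8    .    .    .    .    .    .    .    7    6    7    8
  16    .    .    .    .    .    .    .    .    6    7   89
  24   94    .    .    .    .    .    .    .    .    7   93
  32   93    .    .    .    .    .    .    .    .   98  100
  40   88   93    .    .    .    .    .    .    .   99  102
  48   81   90   95    .    .    .    .    .  102  104   78
  56   78   82   89  100  102  102  104  102   84   80   77
```

Call:
{"op": "step_arm", "data": {"delta_pos": [[0,0,0.16],[-0.06,0.24,0],[-0.06,0.24,0],[-0.06,0.24,0],[-0.06,0.24,0],[-0.06,0.24,-0.05],[-0.06,0.24,-0.05],[0,0,0]], "turn": [0,0,0,0,0,0,0,0], "newtons": 7}}

```text
time: 33.75
ee_pos: [0.4108, -0.1606, 0.1621]
eef_rot: [0.612, 0.791, 0.0, -0.0]
ft_force: [0.4, 0.1, -1.1]
width: 0.026
grip_force: 7.0
```

```bash
python3 jl.py 0 g | grep -vE "^(top|scene) -"
```

```text
t 33.75 T-J [-16.2  45.4] z 0.1621 yaw -75.5 F [ 0.4  0.1 -1.1] w 0.026
scene blob [324. 263.] 239 J-rel [ 9. 41.] z 0.046
 -56   80   83  103  102   83   55   31   92  102    .   41
 -48   83  101  101  126   97   59   30   43   96  100   49
 -40  102  100    .    .    .   26   26   39   38   94  103
 -32  101    .    .    .    .   23   24   34   35   38  100
 -24    .    .    .    .    .   22   20   28   28   27   94
 -16    .    .    .    .    .   20   19   24    6    7   86
  -8    .    .    .    .    .   18   17    7    6    7    7
   0    .    .    .    .    .    .   17    6    6    6    7
   8    .    .    .    .    .    .    .    5    6    6    7
  16    .    .    .    .    .    .    .    .    7    8   88
  24   94    .    .    .    .    .    .    .    .    8   90
  32   94    .    .    .    .    .    .    .    .   99  100
  40   88   92    .    .    .    .    .    .    .  100  104
  48   82   89   93    .    .    .    .  102  101  103   78
  56   79   82   88  100  103  104  103  103   85   81   77
```

Call:
{"op": "step_arm", "data": {"delta_pos": [[0,0,-0.15],[0,0,-0.15],[0,0,-0.15],[0,0,-0.15],[0,0,-0.14],[0,0,-0.1],[0,0,0],[0,0,0]], "turn": [0,0,0,0,0,0,0,0], "newtons": 7}}

```text
time: 34.65
ee_pos: [0.4117, -0.162, 0.1418]
eef_rot: [0.613, 0.79, 0.0, 0.001]
ft_force: [0.5, -0.0, 5.5]
width: 0.0258
grip_force: 7.0
```

```bash
python3 jl.py 0 g | grep -vE "^(top|scene) -"
```

```text
t 34.65 T-J [-15.3  44. ] z 0.1418 yaw -75.6 F [ 0.5 -0.   5.5] w 0.0258
scene blob [326. 260.] 160 J-rel [16. 41.] z 0.046
 -56   80   83  102  103   79   60   23   92  102   42   42
 -48   83  102  101    .   67   78   22   35   96   97   50
 -40   88  101    .    .    .   19   18   31   36   94  103
 -32  101    .    .    .    .   18   17   28   35   36   98
 -24  102    .    .    .    .   14   14   23   27   25   93
 -16    .    .    .    .    .   16   13   18    6    6   90
  -8    .    .    .    .    .    .   12    9    6    6    7
   0    .    .    .    .    .    .    8    6    7    5    8
   8    .    .    .    .    .    .    .    7    7    7    8
  16    .    .    .    .    .    .    .    .    7    7   91
  24   94    .    .    .    .    .    .    .    .    6   93
  32   94    .    .    .    .    .    .    .    .   99   99
  40   89   93    .    .    .    .    .    .    .  100  103
  48   82   90   95    .    .    .    .  102  100  103   80
  56   78   81   88  101  103  102  103  102   85   81   77
```

Call:
{"op": "step_arm", "data": {"delta_pos": [[0,0,0.12],[-0.04,0.15,0],[-0.04,0.15,0],[-0.04,0.15,0],[-0.04,0.15,0],[0,0,0]], "turn": [0,0,0,0,0,0], "newtons": 7}}

```text
time: 35.35
ee_pos: [0.4068, -0.1458, 0.1442]
eef_rot: [0.612, 0.791, 0.0, -0.0]
ft_force: [0.9, -0.6, -1.7]
width: 0.0259
grip_force: 7.0
```

```bash
python3 jl.py 0 g | grep -vE "^(top|scene) -"
```

```text
t 35.35 T-J [-20.2  60.2] z 0.1442 yaw -75.5 F [ 0.9 -0.6 -1.7] w 0.0259
scene blob [329. 267.] 343 J-rel [ 9. 24.] z 0.046
 -56   80   84  102  112  105  109   98   99  102    9   45
 -48   83  101  100    .   79   85    .   98   96   94   37
 -40   89  102    .   55   51   44   40   39   39   93  102
 -32  102    .    .    .   27   26   26   40   36   37   98
 -24    .    .    .    .   26   26   25   37   32   31   95
 -16    .    .    .    .   25   26   25   35    .    .   90
  -8    .    .    .    .    .   26   26   32    .    8    8
   0    .    .    .    .    .   25   25   29    .    8    7
   8    .    .    .    .    .   25   26   27    5    6   90
  16    .    .    .    .    .    .   26    7    6    6   91
  24  102    .    .    .    .    .    .    .    .    6   92
  32   95    .    .    .    .    .    .    .    .   99  100
  40   87   92    .    .    .    .    .    .    .  101  103
  48   82   90   94    .    .    .    .  102  101  102   79
  56   79   83   89  100  103  101  103  103   85   81   77
```

Now the scoop is level inside the jar (floor uniformly at 25–26 mm, lip toward the ball at the wall). Lowering it onto the jar floor.

Call:
{"op": "step_arm", "data": {"delta_pos": [[0,0,0],[0,0,-0.2],[0,0,-0.2],[0,0,-0.15],[0,0,-0.05],[0,0,0]], "turn": [0,0,0,0,0,0], "newtons": 30}}

```text
time: 36.05
ee_pos: [0.4079, -0.1477, 0.1295]
eef_rot: [0.613, 0.79, 0.0, 0.001]
ft_force: [2.8, -5.2, -0.1]
width: 0.0258
grip_force: 30.0
```

```bash
python3 jl.py 0 g | grep -vE "^(top|scene) -"
```

```text
t 36.05 T-J [-19.1  58.3] z 0.1295 yaw -75.6 F [ 2.8 -5.2 -0.1] w 0.0258
scene blob [326. 262.] 204 J-rel [12. 37.] z 0.045
 -56   80   83  103  106   97  128    .   97  101    7   37
 -48   84  103  102  111   83   87    .   92   91   98   38
 -40   88  102    .    .   44   41   24   28   36   95   61
 -32  101    .    .    .   40   28   13   26   35   37   98
 -24    .    .    .    .    .   12   11   21   29   26   93
 -16    .    .    .    .    .   13   11   20    .    7   88
  -8    .    .    .    .    .    .   11   15    7    5    8
   0    .    .    .    .    .    .   11   17    7    7    6
   8    .    .    .    .    .    .    .   13    5    6   92
  16    .    .    .    .    .    .    .    .    6    6   88
  24  102    .    .    .    .    .    .    .    .    6   91
  32   92    .    .    .    .    .    .    .    .   97  101
  40   88   93    .    .    .    .    .    .    .  100  102
  48   82   89  102    .    .    .    .  101  102  102   78
  56   77   82   89   95  103  102  103  103   93   81   76
```

Call:
{"op": "step_arm", "data": {"delta_pos": [[0.05,-0.2,-0.04],[0.05,-0.2,-0.06],[0.05,-0.2,-0.03],[0.05,-0.2,0],[0.05,-0.2,0],[0.05,-0.2,0],[0,0,0]], "turn": [0,0,0,0,0,0,0], "newtons": 20}}

```text
time: 36.85
ee_pos: [0.4159, -0.1746, 0.1276]
eef_rot: [0.612, 0.791, 0.002, -0.001]
ft_force: [-3.9, 12.8, 24.8]
width: 0.0258
grip_force: 20.0
```

```bash
python3 jl.py 0 g | grep -vE "^(top|scene) -"
```

```text
t 36.85 T-J [-11.1  31.4] z 0.1276 yaw -75.5 F [-3.9 12.8 24.8] w 0.0258
scene blob [327. 262.] 198 J-rel [13. 34.] z 0.046
 -56   80   84  103  101    .    .    6    6    .    .   34
 -48   83  102  100    .    .    .    .    .   32   35   42
 -40   90   99    .    .   70   75    .   29   36   37   33
 -32  101    .    .   43   46   42   26   29   36   35   95
 -24    .    .    .    .    .   15   14   25   30   31   91
 -16    .    .    .    .    .   15   13   26    .    6   90
  -8    .    .    .    .    .    .   13   19    .    7    7
   0    .    .    .    .    .    .   11   18    .    6    7
   8    .    .    .    .    .    .    .   17    6    6    8
  16    .    .    .    .    .    .    .   15    6    7   91
  24   94    .    .    .    .    .    .    .    .    7   91
  32   93    .    .    .    .    .    .    .    .   99  101
  40   88   94    .    .    .    .    .    .    .  101  103
  48   82   90   97    .    .    .    .  102  102  103   78
  56   78   83   88  101  102  103  103  103   86   81   78
```

Call:
{"op": "step_arm", "data": {"delta_pos": [[0,0,0.2],[-0.05,0.2,0.04],[-0.05,0.2,0],[-0.05,0.2,0],[-0.05,0.2,0],[-0.05,0.2,0],[-0.06,0.24,0],[-0.06,0.24,0],[0,0,0]], "turn": [0,0,0,0,0,0,0,0,0], "newtons": 15}}

```text
time: 37.85
ee_pos: [0.4054, -0.1394, 0.1323]
eef_rot: [0.612, 0.791, 0.0, 0.001]
ft_force: [0.1, -2.0, 3.3]
width: 0.0258
grip_force: 15.0
```

```bash
python3 jl.py 0 g | grep -vE "^(top|scene) -"
```

```text
t 37.85 T-J [-21.6  66.6] z 0.1323 yaw -75.5 F [ 0.1 -2.   3.3] w 0.0258
scene blob [326. 256.] 50 J-rel [24. 47.] z 0.04
scene blob [335. 270.] 204 J-rel [5. 3.] z 0.046
 -56   81   84  103  103  107  110   95   94  101    .   39
 -48   83  102  102    .   92   95    7    6   96   96   49
 -40   88  101    .    .   79   80    .   32   35   93   99
 -32  102    .    .    .   66   65    .    .   39   38  100
 -24    .    .   60   58   59   57   57   59    .    .   97
 -16    .    .   61   49   41   42   40   49    .    .   93
  -8    .    .   60    .   36   36   36   46    .    .   96
   0    .    .    .    .   39   39   39   47    .    .  100
   8    .    .    .    .   41   41   42   48    .    .   98
  16    .    .    .    .   43   44   43   49    .    .   94
  24   92    .    .    .    .   47   47   49    .    8   93
  32   93    .    .    .    .   49   50   50    .  100  101
  40   89   95    .    .    .    .    .    .    .  100  102
  48   81   90   93    .    .    .    .    .  101  103   78
  56   78   82   88  100  102  102  104  102   85   81   77
```

Call:
{"op": "step_arm", "data": {"delta_pos": [[0.06,-0.24,0.05],[0.06,-0.24,0.05],[0.06,-0.24,0],[0.06,-0.24,0],[0.06,-0.24,0],[0.06,-0.24,0],[0.06,-0.24,0],[0.06,-0.24,0],[0,0,0]], "turn": [0,0,0,0,0,0,0,0,0], "newtons": 15}}

```text
time: 38.85
ee_pos: [0.4186, -0.1861, 0.1357]
eef_rot: [0.612, 0.791, 0.002, -0.0]
ft_force: [-2.4, 11.4, 14.2]
width: 0.0259
grip_force: 15.0
```

Call:
{"op": "step_arm", "data": {"delta_pos": [[0,0,0],[-0.06,0.24,0],[-0.06,0.24,0],[-0.06,0.24,0],[-0.06,0.24,0],[-0.06,0.24,0],[-0.06,0.24,0],[0,0,0]], "turn": [0,0,0,0,0,0,0,0], "newtons": 60}}

```text
time: 39.65
ee_pos: [0.408, -0.1507, 0.1345]
eef_rot: [0.612, 0.791, 0.0, -0.0]
ft_force: [0.7, -0.4, -1.7]
width: 0.0244
grip_force: 60.1
```

```bash
python3 jl.py 0 g | grep -vE "^(top|scene) -"
```

```text
t 39.65 T-J [-19.   55.3] z 0.1345 yaw -75.5 F [ 0.7 -0.4 -1.7] w 0.0244
scene blob [327. 257.] 54 J-rel [25. 47.] z 0.039
scene blob [334. 270.] 274 J-rel [6. 6.] z 0.046
 -56   80   84  102  102  107  114   96   95  103   47   48
 -48   83  102  101    .   96   95    6   50   93   98   38
 -40   99  102    .    .   75   76    .   28   35   93   95
 -32  100    .   59   58   61   60   59    .    .   36  100
 -24    .    .   59   53   45   44   42   48    .   31   99
 -16    .    .    .    .   32   32   32   44    .    .   95
  -8    .    .    .    .   33   33   33   44    .    .   89
   0    .    .    .    .   34   34   34   43    .    .   94
   8    .    .    .    .    .   35   36   42    .    .    6
  16    .    .    .    .    .   37   38   42    .    7   49
  24  101    .    .    .    .   38   38   43    .    7   91
  32   93    .    .    .    .    .    .    .    .   95  100
  40   87   93    .    .    .    .    .    .    .  100  102
  48   82   90   94    .    .    .    .    .  101  103   78
  56   78   82   89   98  102  102  103  103   85   80   77
```

Call:
{"op": "step_arm", "data": {"delta_pos": [[0.06,-0.24,0],[0.06,-0.24,0],[0.06,-0.24,0],[0.06,-0.24,0],[0.06,-0.24,0],[0.06,-0.24,0],[0.06,-0.24,0],[0,0,0]], "turn": [0,0,0,0,0,0,0,0], "newtons": 15}}

```text
time: 40.55
ee_pos: [0.4201, -0.1918, 0.1356]
eef_rot: [0.612, 0.791, 0.002, -0.001]
ft_force: [-2.8, 12.1, 14.2]
width: 0.0252
grip_force: 14.9
```

Call:
{"op": "step_arm", "data": {"delta_pos": [[0,0,0],[-0.06,0.24,0],[-0.06,0.24,0],[-0.06,0.24,0],[-0.06,0.24,0],[-0.06,0.24,0],[-0.06,0.24,0],[-0.03,0.12,-0.3],[0,0,-0.3],[0,0,0]], "turn": [0,0,0,0,0,0,0,0,0,0], "newtons": 60}}

```text
time: 41.55
ee_pos: [0.4097, -0.1546, 0.1193]
eef_rot: [0.612, 0.791, 0.0, 0.001]
ft_force: [2.0, 1.2, 5.1]
width: 0.023
grip_force: 60.0
```

```bash
python3 jl.py 0 g | grep -vE "^(top|scene) -"
```

```text
t 41.55 T-J [-17.3  51.4] z 0.1193 yaw -75.5 F [2.  1.2 5.1] w 0.023
scene blob [328. 258.] 95 J-rel [24. 42.] z 0.04
scene blob [338. 271.] 223 J-rel [10.  0.] z 0.046
 -56   80   83   93    .   99  113   88   85   45   51   40
 -48   83  103  123  122   91   94    7    6   93   93   43
 -40   90  102  123  124   79   79    8   32   36   95  102
 -32  100    .    .    .   64   65    7   27   35   38   97
 -24    .    .    .    .   52   50    .    .   31   31   99
 -16    .    .    .   49   44   44   47   46    .    .   94
  -8    .    .    .    .   32   27   27   37    .    .   95
   0    .    .    .    .    .   25   25   38    .    .    7
   8    .    .    .    .    .   29   30   39    .    .   90
  16    .    .    .    .    .   32   32   38    .    .   92
  24   94    .    .    .    .    .   33   40    .    7   96
  32   93    .    .    .    .    .    .   43    .   96  100
  40   88   92    .    .    .    .    .    .    .  100  102
  48   82   91   92    .    .    .    .    .  102  103   79
  56   80   83   89  100  102  102  102  103   85   80   78
```

Something under the heel keeps blocking it, so I'll lift out, see where the balls are, re-seat the scoop in the tray and give it a small nose-up tilt there.

Call:
{"op": "step_arm", "data": {"delta_pos": [[0,0,0.6],[0,0,1],[0,0,1],[0,0,1],[0.1,0.4,0.4],[0.26,0.86,0],[0.26,0.86,0],[0.26,0.86,0],[0.26,0.86,0],[0.26,0.86,0],[0.26,0.86,0],[0.28,0.84,0]], "turn": [0,0,0,0.9,0.97,0.97,0.97,0.97,0.97,0.97,0.97,0.9], "newtons": 60}}

```text
time: 42.85
ee_pos: [0.4572, 0.0061, 0.2186]
eef_rot: [0.141, 0.99, -0.0, -0.001]
ft_force: [0.2, 0.4, -1.9]
width: 0.0233
grip_force: 60.0
```

```bash
python3 jl.py | grep -E "^t |top blob"; python3 - <<'E'
from bench import *
from h import *
s=read_state();T=s["ee_pos"];print(T)
P=cloud(dict(np.load("scene_l.npz"))).reshape(-1,3)
u=np.array([.961,-.276]);n=np.array([.276,.961]);r=(P[:,:2]-T[:2])*1000;al=r@u;la=r@n;z=(P[:,2]-T[2])*1000
m=(al>-60)&(al<130)&(abs(la)<45)&(z>-185)&(z<-10)
for a in range(-20,125,8):
    k=m&(abs(al-a)<4)&(z>-150)
    if k.sum()>2:print(a,k.sum(),"z",np.percentile(z[k],[2,50,98]).round(),"lat",np.percentile(la[k],[2,50,98]).round())
E
```

```text
t 42.85 T-J [ 30.2 212.1] z 0.2186 yaw -16.2 F [ 0.2  0.4 -1.9] w 0.0233
top blob [344. 221.] 50 J-rel [26. 38.] z 0.044
top blob [366. 228.] 88 J-rel [  5. -27.] z 0.044
top blob [362. 246.] 36 J-rel [-49. -11.] z 0.042
[0.457477   0.00804549 0.21843568]
-12 6 z [-16. -13. -11.] lat [-16. -14.  -5.]
-4 13 z [-37. -26. -11.] lat [-16. -11.  -1.]
4 19 z [-62. -49. -35.] lat [-12. -11.   2.]
12 17 z [-93. -73. -60.] lat [-12. -10.   1.]
20 76 z [-106.  -84.  -73.] lat [-31. -15.  19.]
28 36 z [-105.  -88.  -77.] lat [-31. -29.  22.]
36 63 z [-103.  -94.  -78.] lat [-32.   6.  22.]
44 63 z [-103.  -98.  -81.] lat [-31.   9.  22.]
52 57 z [-102.  -98.  -84.] lat [-32.   4.  21.]
60 61 z [-102.  -99.  -87.] lat [-32.  -1.  21.]
68 47 z [-100.  -98.  -87.] lat [-32.   2.  20.]
76 34 z [-99. -97. -95.] lat [-26.  -5.  15.]
84 10 z [-98. -96. -95.] lat [-15.  -5.   3.]
```

One ball had rolled back under the scoop. The balls are now at (26,38), (5,-27) and (-49,-11) mm. The scoop is already held about 4–5° nose-up, which suits scooping, so I'll go straight for the wall ball at (-49,-11) with yaw -167°.

Call:
{"op": "step_arm", "data": {"delta_pos": [[0,-0.3,0.3],[0.04,-0.78,0],[0.04,-0.78,0],[0.04,-0.78,0],[0.04,-0.78,0],[0.04,-0.78,0],[0.04,-0.78,0],[0.04,-0.78,0],[0.04,-0.78,0],[0.04,-0.78,0],[0.04,-0.78,0],[0,0,0]], "turn": [-0.96,-0.96,-0.96,-0.96,-0.96,-0.96,-0.96,-0.96,-0.96,-0.96,-0.96,-0.96]}}

```text
time: 44.15
ee_pos: [0.4662, -0.2006, 0.2264]
eef_rot: [0.745, 0.667, -0.001, 0.0]
ft_force: [-0.8, 0.6, -1.1]
width: 0.0231
grip_force: 60.0
```

Call:
{"op": "step_arm", "data": {"delta_pos": [[0,0,0],[0,0,0],[0,0,0],[0,0,0],[0,0,0],[0,0,0],[0,0,0],[0,0,0],[0,0,0],[0,0,0],[0,0,0],[0,0,0]], "turn": [-0.96,-0.96,-0.96,-0.96,-0.96,-0.96,-0.96,-0.96,-0.96,-0.96,-0.8,0]}}

```text
time: 45.35
ee_pos: [0.4668, -0.1976, 0.2264]
eef_rot: [0.994, 0.11, -0.001, -0.0]
ft_force: [0.1, -0.4, -1.4]
width: 0.0234
grip_force: 60.0
```

```bash
python3 jl.py | grep -E "^t |blob"; cat > sc.py <<'E'
from bench import *
from h import *
s=read_state();T=s["ee_pos"];q=s["eef_rot"]
yaw=np.arctan2(q[1]**2-q[0]**2,2*q[0]*q[1])-np.pi/2;u=np.array([np.cos(yaw),np.sin(yaw)]);n=np.array([-u[1],u[0]])
import sys
J=np.array([.427,-.206])
for f in("scene_l","top_l"):
    P=cloud(dict(np.load(f+".npz"))).reshape(-1,3)
    r=(P[:,:2]-T[:2])*1000;al=r@u;la=r@n;z=(P[:,2]-T[2])*1000
    m=(abs(la)<45)&(z<-20)&(z>-112)&(P[:,2]>float(sys.argv[1]))
    for a in range(-20,125,12):
        k=m&(abs(al-a)<6)
        if k.sum()>4:print(f[:3],a,k.sum(),"z",np.percentile(z[k],[2,50,98]).round(),"lat",np.percentile(la[k],[2,50,98]).round())
E
python3 sc.py .109
```

```text
t 45.35 T-J [39.8  8.4] z 0.2264 yaw -167.4 F [ 0.1 -0.4 -1.4] w 0.0234
scene blob [324. 262.] 26 J-rel [14. 44.] z 0.034
sce 4 111 z [-54. -37. -21.] lat [-6.  2.  9.]
sce 16 92 z [-80. -67. -51.] lat [-22.   1.   9.]
sce 28 293 z [-105.  -89.  -73.] lat [-24.  -1.  27.]
sce 40 125 z [-104. -101.  -78.] lat [-25.  -2.  27.]
sce 52 126 z [-103. -100.  -83.] lat [-25.  -1.  26.]
sce 64 117 z [-101.  -99.  -86.] lat [-26.  -3.  26.]
sce 76 98 z [-100.  -98.  -91.] lat [-25.   1.  25.]
sce 88 23 z [-99. -97. -95.] lat [-11.   1.  12.]
```

Call:
{"op": "step_arm", "data": {"delta_pos": [[0.09,0.35,0],[0,0,-0.6],[0,0,-0.8],[0,0,-0.8],[0,0,-0.7],[0,0,-0.6],[0,0,-0.5],[0,0,-0.3],[0,0,-0.1],[0,0,0]], "turn": [0,0,0,0,0,0,0,0,0,0]}}

```text
time: 46.45
ee_pos: [0.4713, -0.188, 0.1188]
eef_rot: [0.994, 0.112, 0.001, -0.0]
ft_force: [-1.6, 4.2, 17.4]
width: 0.0234
grip_force: 60.1
```

```bash
python3 jl.py 0 g | grep -vE "^(top|scene) -"
```

```text
t 46.45 T-J [44.3 18. ] z 0.1188 yaw -167.1 F [-1.6  4.2 17.4] w 0.0234
scene blob [330. 265.] 287 J-rel [11. 23.] z 0.046
 -56   46   51    .   98  122    8   92   92   54   77   76
 -48   54  100   94  114  109  103    7    8   98  102   80
 -40  102   96   36  124   89   88  118    6    .  101   85
 -32   92   37   35  119   72   73   63    7    .   99  102
 -24   89   34    .   48   54   58    .    .    .    .  103
 -16    7    .   42   43   45   46   44   46    .    .    .
  -8    7    .   28   27   28   28   31   40    .    .    .
   0    .    .   31   23   22   21    .   45    .    .    .
   8    .    .   33   25    .    .    .   43    .    .    .
  16    .    .   42    .    .    .    .    .    .    .    .
  24  100    .    .    .    .    .    .    .    .    .  102
  32  102    .    .    .    .    .    .    .    .    .   91
  40  101  102    .    .    .    .    .    .    .   94   89
  48   83  100  102    .    .    .    .    .   94   90   81
  56   80   84   92  100   90    .  101   93   89   81   79
```

Call:
{"op": "step_arm", "data": {"delta_pos": [[0,0,0.25],[0.05,-0.24,0],[0.05,-0.24,0],[0,0,0],[-0.06,0.24,0],[-0.06,0.24,-0.1],[0,0,-0.15],[0,0,-0.05],[0,0,0]], "turn": [0,0,0,0,0,0,0,0,0]}}

```text
time: 47.45
ee_pos: [0.4703, -0.187, 0.1181]
eef_rot: [0.994, 0.112, 0.001, -0.001]
ft_force: [-11.1, 6.7, 33.3]
width: 0.0235
grip_force: 60.2
```

```bash
python3 jl.py 0 g | grep -vE "^(top|scene) -"
```

```text
t 47.45 T-J [43.3 19. ] z 0.1181 yaw -167.1 F [-11.1   6.7  33.3] w 0.0235
scene blob [332. 263.] 307 J-rel [18. 24.] z 0.046
 -56   47   41   33  113  121    7   94   94   10   77   77
 -48   40   38   91  112  110  100    7    9   98  103   79
 -40   32   93   35  117   81   85  117    7    .  101   84
 -32   93   34   33   61   62   63  121    6    .  100  102
 -24   91    .   42   43   45   45   42    .    .    .  103
 -16    8   44   28   27   29   29   35   38    .    .  103
  -8    6   40   19   17   16   17   28   34    .    .    .
   0    .   37   21   18   18    .   40   40    .    .    .
   8    .   36   35    .    .    .    .    .    .    .    .
  16    .    .    .    .    .    .    .    .    .    .    .
  24  101    .    .    .    .    .    .    .    .    .   96
  32  102    .    .    .    .    .    .    .    .    .   93
  40  101  102    .    .    .    .    .    .    .   93   88
  48   83  100  102    .    .    .    .    .   93   90   82
  56   80   83   91   99  102    .   90   93   88   83   78
```

Call:
{"op": "step_arm", "data": {"delta_pos": [[-0.24,-0.05,0.1],[-0.2,-0.05,0],[-0.2,-0.05,-0.04],[-0.2,-0.05,-0.04],[0,0,0]], "turn": [0,0,0,0,0]}}

```text
time: 48.05
ee_pos: [0.4473, -0.1934, 0.1158]
eef_rot: [0.994, 0.111, -0.0, -0.0]
ft_force: [0.5, 1.2, -2.5]
width: 0.0235
grip_force: 60.0
```

```bash
python3 jl.py 0 g | grep -vE "^(top|scene) -"
```

```text
t 48.05 T-J [20.3 12.6] z 0.1158 yaw -167.2 F [ 0.5  1.2 -2.5] w 0.0235
scene blob [329. 257.] 105 J-rel [29. 44.] z 0.041
scene blob [333. 270.] 140 J-rel [ 5. 11.] z 0.045
 -56   41   33   32    .    7    6   92   96   56   79   76
 -48   40   38   36    .    7    6    6    7   99  103   80
 -40   32   37   35   30    6    6    6    5  101  101   83
 -32   92   28   26  123  125    8    8    8    .    .  102
 -24   90   26   24  116   92   87  124    .    .    .  102
 -16    7    7    .  122   51   52  124    .    .    .    .
  -8    6    7   26   27   27   27   37   38    .    .    .
   0    .    .   25    .    .    .    .   37    .    .    .
   8    .    .   31    .    .    .    .    .    .    .    .
  16    .    .    .    .    .    .    .    .    .    .    .
  24  100    .    .    .    .    .    .    .    .    .  102
  32  103    .    .    .    .    .    .    .    .    .   93
  40  100  102    .    .    .    .    .    .    .   92   89
  48   82  101  102    .    .    .    .    .   94   90   82
  56   81   85   90   97  102    .   92   93   89   82   78
```

Call:
{"op": "step_arm", "data": {"delta_pos": [[-0.16,-0.04,0],[-0.1,-0.02,0],[0,0,0.1],[0.1,0.02,0.15],[0.15,0.03,0.2],[0.18,0.04,0.25],[0.2,0.05,0.25],[0.1,0.02,0.25],[0,0,0.25],[0,0,0.2],[0,0,0]], "turn": [0,0,0,0,0,0,0,0,0,0,0]}}

```text
time: 49.25
ee_pos: [0.4602, -0.1911, 0.1583]
eef_rot: [0.994, 0.112, 0.001, 0.0]
ft_force: [0.1, -1.1, -1.8]
width: 0.0238
grip_force: 60.0
```

```bash
python3 jl.py 0 g | grep -vE "^(top|scene) -"
```

```text
t 49.25 T-J [33.2 14.9] z 0.1583 yaw -167.2 F [ 0.1 -1.1 -1.8] w 0.0238
 -56   53   43  102  104   96   97   94   93    7    .   76
 -48   44  102   98   97    .    .    7    8   99  103   80
 -40  103   98    .    .    .  127    7    7    .  100   84
 -32   97  102    .    .  118  118    5    7    .    .  102
 -24   99    .    .    .   97   97    6    .    .    .  102
 -16   98    .   72   75   81   81   79   82    .    .    .
  -8    .    .   60   56    .   81   72   71    .    .    .
   0    .    .   68   55   84   86   80   68    .    .    .
   8    .    .   63   55   83   85   77   70    .    .    .
  16    .    .   64   56   73   73   69   66    .    .    .
  24  100    .   58   57   57   58   58   70    .    .  102
  32  102    .   68   59   60    .    .    .    .    .   93
  40   93  104    .    .    .    .    .    .    .   92   87
  48   83   95  103    .    .    .    .    .   94   90   82
  56   79   84   93   98    .    .  102   94   90   82   79
```

A ball is aboard: a 31 mm bump near the back wall of the scoop. The swivel is stiff, so I'll reduce the 6° nose-up with a light push of the lip against the fixed jar's inner rim, then lift out.

Call:
{"op": "step_arm", "data": {"delta_pos": [[0.15,-0.05,0.1],[0.2,-0.2,0.3],[0,0,0.4],[0,0,0.45],[0,0,0.35],[0,0,0]], "turn": [0,0,0,0,0,0]}}

```text
time: 49.95
ee_pos: [0.4694, -0.1973, 0.1992]
eef_rot: [0.994, 0.112, 0.001, 0.0]
ft_force: [-0.4, -1.8, -1.6]
width: 0.0234
grip_force: 60.0
```

Call:
{"op": "step_arm", "data": {"delta_pos": [[-0.08,-0.02,0],[-0.14,-0.03,0],[-0.14,-0.03,0],[-0.14,-0.03,0],[-0.14,-0.03,0],[-0.12,-0.03,0],[0,0,0]], "turn": [0,0,0,0,0,0,0], "newtons": 15}}

```text
time: 50.65
ee_pos: [0.4493, -0.2015, 0.1976]
eef_rot: [0.994, 0.111, 0.0, -0.0]
ft_force: [0.1, 1.0, -2.1]
width: 0.0253
grip_force: 15.0
```

```bash
python3 jl.py 0 g | grep -vE "^(top|scene) -"
```

```text
t 50.65 T-J [22.3  4.5] z 0.1976 yaw -167.2 F [ 0.1  1.  -2.1] w 0.0253
 -56   63    .  101  102    .   98   93   94    8    .   78
 -48   51  102   98   96    .    5    7    8   99  103   79
 -40  102   97    .    .    .    6    6    6   99  101   93
 -32   96   91    .    .    .    6    6    6    .  100  102
 -24   99    .    .    .    .    6    7    .    .    .  104
 -16   51    .    .  112  112  121  121    .    .    .  101
  -8    7    7    .  105  109  114  110  110  111    .    .
   0    .    .    .   97    .  117  120  112  110    .    .
   8    .    .    .   93   91  120  120  112  103    .    .
  16    .    .  105   90   91  118  117  106   98    .    .
  24  101    .  103   91   91  105  108   91   98    .  102
  32  102    .   98   91   90   90   90   90   99    .   92
  40  101  101    .   89   90   90   90   90    .   93   88
  48   83  101  101    .   90   90   91   90   98   90   82
  56   80   84   89   98  104  103  101   93   91   82   79
```

The scoop is now level with the ball at its back wall. I'll lift gently and carry it over the dish.

Call:
{"op": "step_arm", "data": {"delta_pos": [[0,0,0.05],[0.08,0.02,0.15],[0.1,0.02,0.3],[0.06,0.01,0.4],[0,0,0.45],[0,0.05,0.35],[0.05,0.3,0.1],[0.06,0.6,0],[0.06,0.8,0],[0.06,1,0],[0.06,1,0],[0.06,1,0]], "turn": [0,0,0,0,0,0,0,0,0,0,0,0], "newtons": 60}}

```text
time: 51.95
ee_pos: [0.4643, -0.0797, 0.2426]
eef_rot: [0.994, 0.112, 0.0, -0.0]
ft_force: [0.5, -0.0, -2.4]
width: 0.0233
grip_force: 60.1
```

Call:
{"op": "step_arm", "data": {"delta_pos": [[0.06,1,0],[0.06,1,0],[0.06,1,0],[0.06,1,0],[0.06,1,0],[0.06,1,0],[0.06,1,0],[0.06,1,0],[0.06,1,0],[0.06,0.8,0],[0,0.5,0],[0,0.2,0]], "turn": [0,0,0,0,0,0,0,0,0,0,0,0]}}

```text
time: 53.15
ee_pos: [0.4792, 0.1824, 0.2424]
eef_rot: [0.994, 0.112, -0.0, 0.0]
ft_force: [-0.4, -0.2, -2.0]
width: 0.0235
grip_force: 60.1
```

```bash
cat > dl.py <<'E'
from bench import *
from h import *
s=read_state();T=s["ee_pos"];q=s["eef_rot"]
yaw=np.arctan2(q[1]**2-q[0]**2,2*q[0]*q[1])-np.pi/2;d=np.array([np.cos(yaw),np.sin(yaw)]);n=np.array([-d[1],d[0]])
D=np.array([.447,.1955])
print("t",round(s["time"],2),"T",np.round(T,4),"F",np.round(s["ft_force"],1),"w",round(s["width"],4),"T-D al,lat",np.round([(T[:2]-D)@d*1000,(T[:2]-D)@n*1000],1))
b=camera("scene");np.savez("scene_d.npz",**b);P=cloud(b).reshape(-1,3);r=(P[:,:2]-D)*1000;al=r@d;la=r@n
for a in range(-72,80,8):
    print("%4d"%a,*["%4d"%(np.median(q)*1000) if len(q)>1 else "   ." for l in range(-70,76,10) for q in [P[(abs(al-a)<4)&(abs(la-l)<5)&(P[:,2]>-.02)&(P[:,2]<.25),2]]])
E
python3 dl.py
```

```text
t 53.15 T [0.4792 0.1824 0.2424] F [-0.4 -0.2 -2. ] w 0.0235 T-D al,lat [-28.4  20. ]
 -72    .    .    .    .    .    .    .    .    .    .    0    0   -1   -1   -1
 -64    .    .    .    .   35   33   31   32   33   34    .    0    0    0    0
 -56    .    .    .   34   32   27   24   21   23   26   33    0   -1   -1    0
 -48    .    .   32   30   24   20   16   16   15   18   25   29    0   -1    0
 -40    .    .   33   23   18   13   12   12   11   14   19   25    1    0    0
 -32    .   33   27   17   14   10    8    8  235  210  208   21    0    0   -1
 -24    .   32   20   14   11    5    4    4    8  171  174   16    9    0    0
 -16   33   26   17   12    9    6    3  162  160  150  151  163  140    1   -2
  -8   34   26   16   11    5    3    4    4    4  136    9   11  146    0    0
   0   33   24   17   11    7    4    3    5   85  135  150    1  139    0    0
   8   34   26   16   11    6    3    4  139  149  150  147    9  143    0    0
  16   36   27   17   10    9    4    4  135  144  151  134   -1  138    2   -2
  24    .   30   19   14    9    8    5  137  135  134  135    0   78    0   -1
  32   -1   34   26   17   12   10    9  134  134  133    0   66   23    0    0
  40   -1    0   28   20   17   13   10    9   72   67  132    0   22    0   -2
  48   -1   -1    1   24    9    0    1   -1   -1   -1    0   19    0    0    0
  56    0   -1   -1    0    0    0   -1    0    0    0   29    0   -1    0   -1
  64   -1    0   -1    0    0    0    0    0   24    0    0   -1    0   -1    0
  72    0   -1   -1    0   -1   -1    0   -1   -1   -1    0   -1    0   -1    0
```

Call:
{"op": "step_arm", "data": {"delta_pos": [[-0.05,0.2,-0.1],[-0.08,0.35,-0.3],[-0.05,0.23,-0.5],[0,0,-0.7],[0,0,-0.7],[0,0,-0.6],[0,0,-0.4],[0,0,-0.2],[0,0,0]], "turn": [0,0,0,0,0,0,0,0,0]}}

```text
time: 54.1
ee_pos: [0.4746, 0.2005, 0.1544]
eef_rot: [0.994, 0.112, -0.0, 0.0]
ft_force: [0.3, 0.2, -1.2]
width: 0.0235
grip_force: 60.1
```

```bash
python3 dl.py
```

```text
t 54.1 T [0.4746 0.2005 0.1544] F [ 0.3  0.2 -1.2] w 0.0235 T-D al,lat [-28.1   1.2]
 -72    .    .    .    .    .    .    .    .    .    .    0   -1    0    0   -1
 -64    .    .    .    .    .    .   33   32   35   34    1    0   -1   -1    0
 -56    .    .    .    .    .   34   29   21   26   28   31   -1    0   -2   -1
 -48    .    .    .    .    .    .    .   16   17   21   30   31    0   -1    0
 -40    .    .    .    .    .    .  175    9   12  161   21   29   30    0    0
 -32    .   34    .    .    .    .  167  129  115  162  189   20    1    1    0
 -24    .   33    .    .    .  213  178   88   85  163  193   15   18    0   -1
 -16   36   28    .    .    .  190  182   64   65  169   70   14  125    0   -1
  -8   34   28    .  248  248   72  238   60   46    5   52  246  236    0   -1
   0  238   28  239  247  247  247  239   78   60    5   64  247  240   30  240
   8  235   28   19  241  240  232   81   72   59  233  231  237  234   20    1
  16    .   27   18   12    7   48   47   58   46   47   50    0   -2   10    0
  24    .   29   19   13   10   47   46   25   46   28   50   -1    0   13   -1
  32    0   33   24   17   11   11   46   45   46   47    0    0    0    1    0
  40    0    0   29   21   16   12   15   45   45    0    0    0   24   -1    0
  48    0    0    1    0    0    8    0    0   -1   -1    0    0    0   -1    0
  56    0   -1   -1    0    0    0    0    0   -1    0   24    0    0   -1   -1
  64    0    0    0   -1    0    0   -1    1    1    1    0    0   -1   -1    0
  72   -1   -1   -2    0   -1   -1   -1   -1    0    0    0   -1    0   -1    0
```

The ball is aboard (top 78 mm over the floor at 46 mm) above the dish. Next I loosen the grip so the scoop swivels nose-down.

Call:
{"op": "step_arm", "data": {"delta_pos": [[0,0,0],[0,0,0],[0,0,0],[0,0,0]], "turn": [0,0,0,0], "newtons": 3}}

```text
time: 54.55
ee_pos: [0.4752, 0.2008, 0.1554]
eef_rot: [0.994, 0.112, 0.0, -0.0]
ft_force: [-0.3, -0.3, -1.1]
width: 0.0256
grip_force: 3.0
```

```bash
python3 dl.py|sed -n '1p;7,18p'
```

```text
t 54.55 T [0.4752 0.2008 0.1554] F [-0.3 -0.3 -1.1] w 0.0256 T-D al,lat [-28.7   1.1]
 -32    .   32   25   16   12   11  160    9   20   31  179   18    0    0   -1
 -24   33   31   20   13   10  188  177    5    6  161  186   15   10    1    0
 -16   33   28   17   13   12  197  183    3    3  177  191   13  232    0    0
  -8   32   27   17   12  249  248  243    3    5    5    9  129  228    0    0
   0  237   27   16   15  248  247  240   32    5    4  247  248  241   33   35
   8   35   28   17  233  241  241  238   36   24  238  238  237  234    0   18
  16   33   28   20   11    9   27   33   28   20    3    7   -2    0   11    0
  24    .   31   20   13   10    9   16   21   18    8    0   -1    0    0    0
  32   -2   34   23   18   11   10    8    7    8    9    0    0    0    4   -1
  40    0   -1   28   19   15   12   12    9   -1   -1   -1    0   24   -2   -1
  48   -1    0    2   12    8    0   -1    0    0   -1    0    0    0   -1   -1
  56   -1    0   -1    0    0    0    0    0    0    0   20    0    0    0   -1
```

The ball is in the dish (top at 36 mm). Next I grip firmly and find how the scoop hangs.

```bash
cat > sw.py <<'E'
from bench import *
from h import *
s=read_state();T=s["ee_pos"];q=s["eef_rot"]
yaw=np.arctan2(q[1]**2-q[0]**2,2*q[0]*q[1])-np.pi/2;u=np.array([np.cos(yaw),np.sin(yaw)]);n=np.array([-u[1],u[0]])
print(T,s["time"])
P=cloud(camera("scene")).reshape(-1,3)
r=(P[:,:2]-T[:2])*1000;al=r@u;la=r@n;z=(P[:,2]-T[2])*1000
m=(abs(la)<32)&(abs(al)<140)&(P[:,2]>.039)
for zz in range(-150,10,12):
    k=m&(abs(z-zz)<6)
    if k.sum()>3:print(zz,k.sum(),"al",np.percentile(al[k],[2,50,98]).round(),"lat",np.percentile(la[k],[2,50,98]).round())
E
python3 sw.py
```

```text
[0.47513167 0.20076298 0.15533623] 54.6
-114 113 al [-44. -29.  -4.] lat [-25.  -4.  29.]
-102 75 al [-45. -32.  -9.] lat [-24.  -6.  30.]
-90 53 al [-41. -35. -20.] lat [-25.  -1.  30.]
-78 37 al [-40. -33. -28.] lat [-25.   4.  30.]
-66 14 al [-39. -35. -33.] lat [-4.  4. 11.]
-54 16 al [-35. -33. -29.] lat [-4.  4. 11.]
-42 11 al [-33. -29. -29.] lat [-5.  4. 10.]
-30 16 al [-29. -28. -25.] lat [-4.  6. 11.]
-18 6 al [-27. -26. -22.] lat [ 2. 10. 13.]
-6 8 al [-31. -25. -20.] lat [11. 13. 15.]
6 69 al [-24.   5.  13.] lat [-20. -10.  25.]
```

Call:
{"op": "step_arm", "data": {"delta_pos": [[0,0,0],[0,0,0.4],[0,0,0.8],[0,0,1],[0,-0.3,1],[0.3,-0.9,0.4],[0.35,-1,0],[0.35,-1,0],[0.35,-1,0],[0.35,-1,0],[0.35,-1,0],[0.35,-1,0]], "turn": [0,0,0,0,-0.4,-0.55,-0.55,-0.55,-0.55,-0.55,-0.55,-0.5], "newtons": 60}}

```text
time: 55.85
ee_pos: [0.5355, 0.0182, 0.2447]
eef_rot: [0.99, -0.143, -0.0, 0.0]
ft_force: [-0.2, -0.5, -0.9]
width: 0.0232
grip_force: 60.2
```

Call:
{"op": "step_arm", "data": {"delta_pos": [[0.04,-1,0],[0,-0.5,-0.6],[0,0,-1],[0,0,-1],[0,0,-0.8],[0,0,-0.5],[0,0,0]], "turn": [0,0,0,0,0,0,0]}}

```text
time: 56.55
ee_pos: [0.5352, -0.0177, 0.146]
eef_rot: [0.99, -0.141, -0.001, 0.001]
ft_force: [-0.4, 0.6, -1.7]
width: 0.0235
grip_force: 60.3
```

```bash
sed -i 's/P\[:,2\]>.039/P[:,2]>.0055/' sw.py; python3 sw.py
```

```text
[ 0.53518341 -0.01772419  0.14601515] 56.55
-138 132 al [-139.  -95.  130.] lat [-31.   1.  31.]
-126 167 al [-139.    3.   19.] lat [-25.  -3.  26.]
-114 173 al [-36. -17.   5.] lat [-25.  -7.  28.]
-102 72 al [-35. -21.  -3.] lat [-26.   1.  28.]
-90 48 al [-33. -24. -12.] lat [-25.   9.  29.]
-78 31 al [-32. -27. -24.] lat [-21.   4.  29.]
-66 11 al [-31. -29. -27.] lat [-3.  6. 10.]
-54 13 al [-30. -27. -26.] lat [-6.  6. 11.]
-42 11 al [-28. -25. -23.] lat [-3.  7. 10.]
-30 12 al [-25. -23. -22.] lat [-5.  7. 10.]
-18 5 al [-24. -21. -15.] lat [ 9. 11. 13.]
-6 13 al [-24. -18.  10.] lat [-12.  14.  16.]
6 53 al [-7.  7. 12.] lat [-17.  12.  23.]
```

Call:
{"op": "step_arm", "data": {"delta_pos": [[0,0,-0.25],[0,0,-0.2],[0.31,-0.09,-0.06],[0.31,-0.09,-0.08],[0.31,-0.09,-0.1],[0.31,-0.09,-0.14],[0.31,-0.09,-0.16],[0.31,-0.09,-0.18],[0.1,-0.03,-0.16],[0,0,0]], "turn": [0,0,0,0,0,0,0,0,0,0], "newtons": 4}}

```text
time: 57.6
ee_pos: [0.5842, -0.0312, 0.113]
eef_rot: [0.99, -0.14, -0.001, 0.0]
ft_force: [-0.0, 1.3, -0.6]
width: 0.0067
grip_force: 0.0
```

```bash
python3 sw.py; python3 tl.py|sed -n '1p;2,40p'
```

```text
[ 0.58418262 -0.03124873  0.11297635] 57.6
-102 509 al [-137.  -45.  103.] lat [-30.  -2.  30.]
-90 195 al [-137.  -97.   33.] lat [-26.   6.  31.]
-78 49 al [-9. -1.  9.] lat [-24.   5.  28.]
-66 17 al [-12.  -9.  -8.] lat [-7.  5. 10.]
-54 19 al [-15. -12.  -9.] lat [-6.  3. 11.]
-42 21 al [-18. -16. -12.] lat [-6.  4. 12.]
-30 15 al [-19. -18. -16.] lat [-4.  4. 12.]
-18 13 al [-27. -20. -16.] lat [-1. 10. 15.]
-6 16 al [-30. -16.  10.] lat [-9. 12. 16.]
6 37 al [-6.  8. 13.] lat [-11.  13.  15.]
t 57.65 [ 0.58406731 -0.03111975  0.11331614] [-0.29348962  0.50236431 -0.54563215] 0.004446201503178052
 -84   -1   -1   -2   -1   -1   -1   -1   -1   -2   -3   -1
 -76    0   -1    0    0    0   -1    0    0    0    0   -1
 -68    0 -860 -859 -854 -858    1 -427 -859 -424 -860    3
 -60    0 -856    0    1    1    0    1    0    0    1    1
 -52    0 -859    2    1    0    2    2    0    1    1    0
 -44    1 -859    0    1    1    0    0    1    1    0    0
 -36    0 -859    1    0    0    1    1    0    2    0    1
 -28    0 -858    0    0    2    4    2    1    0    2    0
 -20    1 -858    0    2    3    1    2    2    2    0    0
 -12    0 -859    3   14    4    4  187    5    4    1    1
  -4    5  192    3    5    4    5    4    5   10    1    2
   4    0    3    3   13 -854    3    3    5 -858 -425    1
  12    0  187    7 -857 -861    3    3    6    9 -859    1
  20    0 -860    8  143  131  121  116   12 -860 -860    0
  28    0 -855    6   30  116    9   13   10 -857 -861 -429
  36    0    2    0    1   52   40 -861 -857 -859 -860    1
  44    1    3    1    1   71   71 -858 -863 -861 -861 -858
  52    2 -857    0    2    3    1    1 -859 -861 -425    1
  60    1 -862    2    0    0    2    0 -859 -859    0    0
  68    0 -426    1    1    1    0    0    0    0 -856 -426
  76    0    5    5    4    4    4    3    2    3 -859 -859
  84   -2 -853   -1 -855 -855   -3 -860 -858    0 -430 -862
```

The handle slipped free as the scoop levelled, and the depth shows it standing flat in the tray with its normal 12° backward lean. I'll withdraw straight up, slightly away from the handle.

Call:
{"op": "step_arm", "data": {"delta_pos": [[-0.1,0.03,0.05],[-0.1,0.03,0.4],[0,0,0.8],[0,0,1],[0,0,1],[0,0,1],[0,0,1],[-0.5,0.8,0.5],[-0.5,1,0],[-0.5,1,0],[0,0,0]], "turn": [0,0,0,0,0,0,0,0,0,0,0]}}

```text
time: 58.8
ee_pos: [0.5411, 0.0444, 0.2591]
eef_rot: [0.991, -0.137, 0.0, -0.001]
ft_force: [-0.4, -0.4, -0.1]
width: 0.0006
grip_force: 0.0
```

```bash
python3 jl.py | grep -E "^t |top blob"; python3 - <<'E'
from h import *
from bench import *
t=dict(np.load("top_l.npz"));s=camera("scene")
P=cloud(t);q=P[198:255,195:250].reshape(-1,3);k=q[(q[:,2]>.031)&(q[:,2]<.042)];k=k[np.hypot(k[:,0]-.447,k[:,1]-.1955)>.05]
if len(k)>20:print("dish",np.round(circ(k[:,0],k[:,1]),4))
P=cloud(s);q=P[170:215,200:260].reshape(-1,3);k=q[(q[:,2]>.031)&(q[:,2]<.042)];k=k[np.hypot(k[:,0]-.447,k[:,1]-.1955)>.05];print("dish s",np.round(circ(k[:,0],k[:,1]),4))
a=t["image"][145:265,190:400,::-1];b=s["image"][150:310,190:390,::-1]
cv2.imwrite("pics/end.png",np.hstack([cv2.resize(a,(400,330),interpolation=cv2.INTER_CUBIC),cv2.resize(b,(400,330),interpolation=cv2.INTER_CUBIC)]))
E
```

```text
t 58.8 T-J [114.1 250.4] z 0.2591 yaw -195.7 F [-0.4 -0.4 -0.1] w 0.0006
top blob [344. 219.] 32 J-rel [32. 37.] z 0.043
top blob [375. 228.] 78 J-rel [  1. -52.] z 0.043
dish s [0.4453 0.1956 0.0654]
```

View pics/end.png

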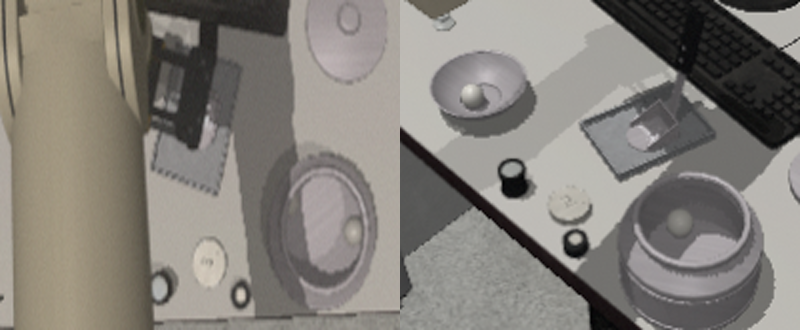

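The final picture shows one ball in the dish (472,95), the scoop standing upright in the tray (655,130) and a ball visible in the jar (680,222). The top-view depth shows two balls still in the jar, and the dish has not moved. Handing in.

```bash
python3 -c "
from bench import *
print(close_job())"
```

```text
the job is handed in; nothing more can be done
None
```

The job is handed in at about 59 s. One ball is in the dish, the other two are still in the jar, and the dish has not moved. The scoop stands upright in its tray; its handle slipped out of the fingers as it levelled, rather than being let go by opening the gripper.

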